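# Fit a fresh blade to the gasket scraper

### The arm

A 6-joint arm with a two-finger parallel gripper is mounted at the origin on a cart in front of the work surface, level with it; the furniture and walls round the work are solid. World frame = base frame: x ahead of the robot, y to its left, z up, the work surface at z = 0. Lengths are in m, angles in rad, forces in N, time in s.
With the tool pointing down it reaches from about 0.3 to 0.95 m from the base axis. Payload 3.1 kg.
Tool frame: the origin (TCP) lies on the centre line of the jaws, within the pads' length; the fingertips stand 22 mm ahead of it and the grasp point (between the pads) lies 3 mm ahead of it; z points along the fingers, y is the line along which they close (so a half turn about z gives the same grasp; the last joint's range is limited). The gripper opens to 85 mm and grips with 20 to 120 N. Pads are 22 mm wide; open, the fingers measure 114 mm over their backs; the gripper's body (76 mm by 85 mm) begins 54 mm behind the grasp point. The pads swing forward as they close: fully open they stand 13 mm farther back than shut.
Start: joints at [-1.384, 0.308, 1.634, -0, 1.2, -0.07], TCP at [0.159, -0.605, 0.253] pointing down, gripper open.
Joint ranges: [-3.06, 3.06], [-0.79, 1.96], [0.05, 2.63], [-1.19, 4.34], [0.05, 2.64], [-2.94, 2.94]. Speed limits (rad/s): [2.79, 2.79, 3.14, 3.14, 3.14, 3.14].

### API

Orientations are given as a unit quaternion [x, y, z, w].
In Python, from station import bot, optics gives the robot as it stands.
- The arm moves only by the shell command python3 -m creep 'ROWS' [FORCE]. ROWS is JSON, a list of rows, each a list of 5 numbers: the closure, from -1 (fully open) to 1 (shut), so that 0 is half open, then the shift along the tool's x, y, z in m, then the turn about the tool's z in rad. A call has 1 to 10 rows; each row shifts and turns the commanded pose from where the row before left it, along the tool's axes as they then stand; what a row does not reach is not made up. A row lasts 1/8 s, in which the tool goes at most 62.5 mm and 10.7 degrees, less where a joint would pass 70% of its speed; a pose out of reach is approached as far as the arm can. A call with a gripper value outside its range is refused whole. The fingers move at their own pace and stop on an object; FORCE is the grip in N (left out, the last holds). Time passes only in rows, so rows that do not move let the fingers close. It gives the time, the measured TCP pose, the force, the opening and the grip force at its end, in the units of the state.
- bot.state(): the state, without advancing time (a new reading comes with each control period).
- optics.camera(name): name is "scene" or "side" or "wrist"; returns the picture (400x640x3 uint8, red, green, blue); there is no depth.
- optics.get_calibration(name): a dict with "fx", "fy", "cx", "cy" (pixels), "D" ([k1, k2, p1, p2, k3] as OpenCV has them; the pictures are not rectified), "R" (3x3) and "t" (3): a world point X has camera coordinates R X + t. Camera axes: x right, y down, z forward; pixel columns grow to the right and rows downward; lengths in m; the calibration is good to about 2 mm. A picture is of the moment at which its call begins: read the wrist's pose just before it. get_calibration takes no time and is no camera call; for the wrist camera it gives the pose at the moment of the call.
- bot.hand_in(): hands the job in; it is judged then, once.
The state is a dict: "clock": time; "joint_pos": joint angles; "dq": joint speeds; "tau": joint torques, N m; "tool_pos": TCP position; "ee_rot": TCP orientation; "force": force on the tool from outside, world axes, zero at the start; "wrist_torque": the same for the moment, N m; "width": finger opening in m; "gripper_force": force on a finger pad.
Only numpy, scipy, OpenCV 4.12 (cv2) and the standard library are available. Lean on these libraries where they do the work, as an engineer would, in place of code of your own. Each camera call takes 0.05 s, during which the arm holds its last target. There are 200 camera calls.

### The job

The gasket scraper in its bench stand needs its blade: lift the loose lid off the steel pan by its knob and set it down flat on the bench, take out the blade that lies inside and lay it on the scraper's sloping seat with its notch over the locating pin, flat on the bed and with its back end fully home against the shoulder. Then swing the clamp arm in over the blade until it stops, and let go. Leave the carburettor castings and the parts jar where they are.

Things in the scene. Friction and masses are not known exactly. Their poses are not given: they have to be found in the camera images.
- pan: Round steel pan, fixed, left or right of the scraper; 142 mm outside, 136 inside diameter, 40 high, floor 4 mm above the bench. Origin: centre of underside, z up. Two ribs along its y at x = -24 and +24 mm, tops 10 mm above the bench, carry the blade, which lies across them; between the ribs fingertips have room beside and below its middle.
- lid: Loose round steel lid, on the pan at the start: 149 mm across, 12 thick including a 7 mm deep, 126 mm wide step underneath; 0.2 kg. Round black knob in the middle, 25 mm diameter, widest 22 to 34 mm and top 38 mm above the origin. Origin: centre of the step's underside (height 0 when it stands on the bench), z up through the knob. The bench midway between pan and scraper is free for it.
- blade: Flat dark (blued) steel scraper blade, 80 mm long (x), 38 wide (y), 5 thick (z), 0.12 kg, lying in the pan under the lid. Origin: centre of its underside. +x: bright bevelled cutting edge. The back end (x = -40 mm) has an open square-ended notch, 9 mm wide (y) and 13.5 deep (x = -40 to -26.5 mm).
- notch (a point): Point in the blade's notch at blade x = -31 mm, y = 0, z = 0 (underside): it lies at point pin when the blade is home. Axes as the blade.
- seat: Blade seat of the scraper, fixed in a grey stand (foot 96x74 mm), nose 30 deg up and away from the robot, handle down towards it. Origin: on the bed, 105 mm above the bench, where the centre of the blade's underside lies when home (axes then equal). x up the slope to the nose, y left, z square off the bed. Bed 26 mm wide, x = -40 to +14 mm.
- pin (a point): Foot of the single locating pin, on the bed at seat x = -31 mm, y = 0; axes as the seat. Steel, 6 mm diameter, 8 mm tall, top tapered, square to the bed. Behind it, at seat x = -40 mm, is the shoulder that the blade's back end touches when home: 5 mm high (flush with the blade's top), 26 wide, reaching back to x = -66 mm.
- clamp (a joint): Swing clamp, rad: dark steel arm turning about an axis square to the bed at seat x = -53 mm, y = 0. 0: shut, at its stop, arm along +x over the blade; grows to 1.75 swung out to the left (+y). Starts at 1.2 to 1.65, stays where left (1.7 N at the stub). Arm 8.5 to 12.5 mm above the bed, pivot screw head to 15 mm, foot at its end 1 mm above a seated blade.
- clamp_stub (a point): Upright round finger stub on the end of the clamp arm, 12 mm diameter, 12.5 to 34.5 mm above the bed and square to it, 36 mm from the pivot axis. This point: on its axis, 23.5 mm above the bed; axes turn with the arm (x outwards along it). A tight grip that does not turn with the arm drags with 5 to 10 N; loose fingers round it do not.
- bench_cooler: Dark box-shaped bench cooler, fixed furniture at the right end of the bench (y below -0.31 m), 0.23 m high: keep clear of it. Not part of the job. Origin under its centre.
- air_horn: Bystander: grey carburettor air horn casting, 81x77x50 mm, origin under its centre. Leave alone.
- bowl_casting: Bystander: grey float-bowl casting, 75x96x34 mm, origin under its centre. Leave alone.
- jar: Bystander: clear parts jar with a black cap, 54 mm diameter, 78 mm high, origin under its centre. Leave alone.

How it is judged:
By the outcome, as a careful person would: the job done as asked, in the order asked, and still so for the second after the job is handed in, with the robot touching nothing.
It also fails if it takes over 61 s, if anything falls off the work surface, if the arm or the gripper's body presses on something with over 40 N, if the wrist force passes 120 N, or if a joint passes its speed limit or range.

## Working session

There is one attempt and no reset: what is moved stays moved. The work goes in short steps, Python scripts to look and compute and a shell command to move; the robot and the scene stay as the last step left them, time stands still between calls to the robot, and variables do not carry over. Pictures are saved under pics/ and viewed, at most 10 in all, crops included, and the job is handed in when it is done.

```bash
ls; mkdir -p pics; python3 - <<'E'
from station import bot, optics
import cv2,numpy as np
print(bot.state())
a=[]
for n in ("scene","side"):
    c=optics.get_calibration(n);print(n,c)
    im=optics.camera(n);np.save(f'pics/{n}.npy',im)
    cv2.imwrite(f'pics/{n}0.png',im[:,:,::-1])
E
```

```text
pics
{'clock': 0.0, 'joint_pos': array([-1.38369983e+00,  3.09024578e-01,  1.63519837e+00,  2.26762128e-07,
        1.19969737e+00, -6.96952739e-02]), 'dq': array([ 0.00128305, -0.0002634 , -0.00010999,  0.00020312,  0.0004339 ,
        0.00098935]), 'tau': array([-2.09609489e-04, -4.15251589e+01, -2.76663584e+01, -1.38876921e-04,
        1.00145277e-02, -3.15792789e-06]), 'tool_pos': array([ 0.15856838, -0.60374688,  0.2520292 ]), 'ee_rot': array([ 9.91767900e-01,  1.28043270e-01, -6.81728626e-05, -1.16183148e-03]), 'force': array([0.14778985, 1.15026904, 0.55238976]), 'wrist_torque': array([0.04706606, 0.066641  , 0.01028652]), 'gripper_force': 0.0, 'width': 0.08501496800260942}
scene {'fx': 386.2704523310347, 'fy': 386.2704523310347, 'cx': 314.7840024770529, 'cy': 192.37017671049801, 'D': array([-0.01310927,  0.        ,  0.        ,  0.        ,  0.        ]), 'R': array([[-0.71771936, -0.69618195, -0.01447787],
       [-0.41006019,  0.43936737, -0.799254  ],
       [ 0.56278731, -0.56770327, -0.60081897]]), 't': array([0.39073102, 0.3224875 , 0.98298173])}
side {'fx': 371.34774245829306, 'fy': 371.34774245829306, 'cx': 323.21508669305183, 'cy': 194.03137529250728, 'D': array([-0.05624532,  0.        ,  0.        ,  0.        ,  0.        ]), 'R': array([[-0.95182588, -0.3066289 ,  0.00249274],
       [-0.19489601,  0.59867288, -0.77692106],
       [ 0.23673412, -0.73997939, -0.62959309]]), 't': array([0.5390661 , 0.20036286, 1.1548116 ])}
```

View pics/scene0.png

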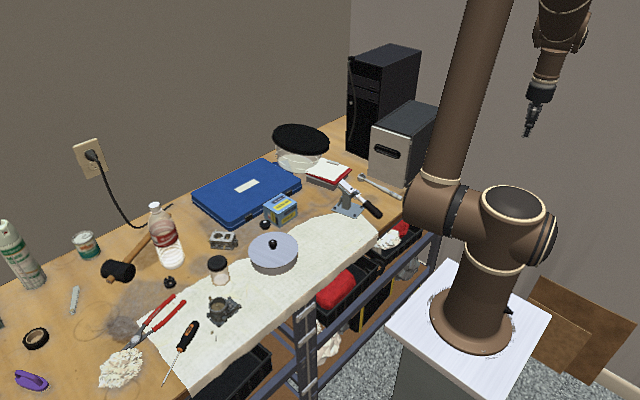

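View pics/side0.png

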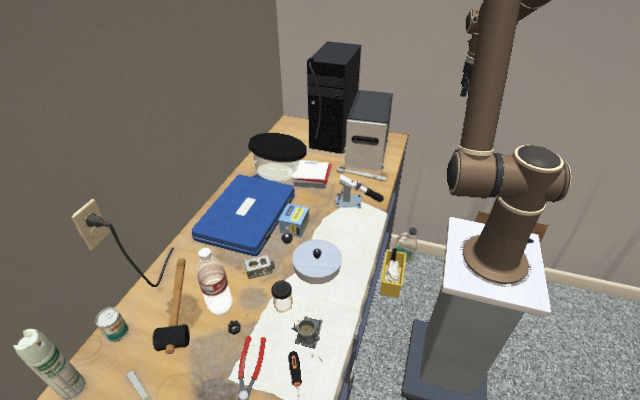

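The lid's knob is at scene (273,244) and side (317,253). The scraper is at about scene (347,200) and side (350,190), with its handle towards the robot. The arm is off to the right, beside the cooler.

```bash
cat > h.py <<'E'
import cv2,numpy as np
from station import bot,optics
from scipy.spatial.transform import Rotation as Rot
def ray(c,px):
    K=np.array([[c['fx'],0,c['cx']],[0,c['fy'],c['cy']],[0,0,1]])
    u=cv2.undistortPoints(np.array(px,float).reshape(-1,1,2),K,np.array(c['D'])).reshape(-1,2)
    d=np.c_[u,np.ones(len(u))]@c['R']
    return -c['R'].T@c['t'], d/np.linalg.norm(d,axis=1)[:,None]
def plane(c,px,z):
    o,d=ray(c,px); return o+d*((z-o[2])/d[:,2])[:,None]
def tri(obs):
    A=np.zeros((3,3));b=np.zeros(3)
    for c,p in obs:
        o,d=ray(c,[p]);M=np.eye(3)-np.outer(d[0],d[0]);A+=M;b+=M@o
    return np.linalg.solve(A,b)
def proj(c,X):
    K=np.array([[c['fx'],0,c['cx']],[0,c['fy'],c['cy']],[0,0,1]])
    return cv2.projectPoints(np.atleast_2d(X).astype(float),cv2.Rodrigues(np.array(c['R']))[0],np.array(c['t']),K,np.array(c['D']))[0].reshape(-1,2)
def totool(v,s=None):
    s=s or bot.state(); return Rot.from_quat(s['ee_rot']).inv().apply(v)
def shot(n,f):
    s=bot.state();c=optics.get_calibration(n);im=optics.camera(n);np.save(f'pics/{f}.npy',im)
    import pickle;pickle.dump((s,c),open(f'pics/{f}.pkl','wb'))
    return s,c,im
E
python3 - <<'E'
from h import *
cs,cd=[optics.get_calibration(n) for n in("scene","side")]
print('knob',tri([(cs,(273,244)),(cd,(317,253))]))
print('foot/top',tri([(cs,(347,190)),(cd,(347,183))]))
for n,b in(("scene",(310,150,410,230)),("side",(310,150,410,230))):
    im=np.load(f'pics/{n}.npy')[b[1]:b[3],b[0]:b[2]]
    globals()[n]=cv2.resize(im,None,fx=6,fy=6,interpolation=cv2.INTER_CUBIC)
cv2.imwrite('pics/crop.png',cv2.resize(np.hstack([scene,side]),(800,320))[:,:,::-1])
c=optics.get_calibration('wrist');s=bot.state()
R=Rot.from_quat(s['ee_rot']).as_matrix()
print('wristcam in tool',R.T@(-c['R'].T@c['t']-s['tool_pos']),'\n',c['R']@R,c)
print(R)
for p in [(347,120)]: print('cooler',plane(cs,[(371,122),(407,143),(445,110)],.23))
E
```

```text
knob [0.52211272 0.19778792 0.05486188]
foot/top [ 0.51988067 -0.13302832  0.07470799]
wristcam in tool [ 0.07085719  0.00078382 -0.12053673] 
 [[-1.00821660e-04  9.99999582e-01 -9.09127216e-04]
 [-9.60636482e-01 -3.49416158e-04 -2.77808257e-01]
 [-2.77808458e-01  8.45331681e-04  9.60636115e-01]] {'fx': 282.31243160956444, 'fy': 282.31243160956444, 'cx': 312.76989288705704, 'cy': 202.60564002171998, 'D': array([-0.04349484,  0.        ,  0.        ,  0.        ,  0.        ]), 'R': array([[ 0.25390094, -0.96722952, -0.00116682],
       [-0.92911179, -0.24422988,  0.27767435],
       [-0.26885981, -0.06941767, -0.96067455]]), 't': array([-0.62490265, -0.03555857,  0.37844845])}
[[ 9.67204611e-01  2.53998204e-01 -3.92340387e-04]
 [ 2.53998468e-01 -9.67202462e-01  2.04328947e-03]
 [ 1.39519267e-04 -2.07593286e-03 -9.99997836e-01]]
cooler [[ 0.58691581 -0.33411585  0.23      ]
 [ 0.41101742 -0.29391541  0.23      ]
 [ 0.44478385 -0.59828969  0.23      ]]
```

View pics/crop.png

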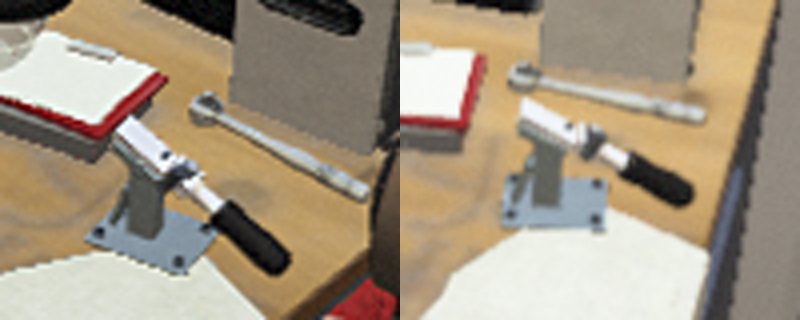

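The stand sits at about (0.52, -0.13), with the nose pointing away from the robot and the clamp swung out. The lid is at about (0.52, 0.20). I'll rise and then go above the scraper.

```bash
python3 -m creep '[[-1,0,0,-0.05,0],[-1,0,0,-0.06,0],[-1,0.03,-0.03,-0.04,0],[-1,0.043,-0.045,0,0],[-1,0.043,-0.045,0,0],[-1,0.043,-0.045,0,0],[-1,0.043,-0.045,0,0],[-1,0.043,-0.045,0,0],[-1,0.043,-0.045,0,0],[-1,0.043,-0.045,0,0]]' 20
python3 -m creep '[[-1,0.04,-0.045,0.02,0],[-1,0,0,0.02,0],[-1,0,0,0,0]]'
python3 - <<'E'
from h import *
s,c,im=shot('wrist','w1');print(s['tool_pos'],s['joint_pos'])
cv2.imwrite('pics/w1.png',im[:,:,::-1])
E
```

```text
clock: 1.35
tool_pos: [0.3916, -0.1848, 0.403]
ee_rot: [0.992, 0.128, 0.0, 0.0]
force: [-0.1, -0.3, 1.5]
width: 0.0852
gripper_force: 0.0
clock: 1.72
tool_pos: [0.417, -0.1325, 0.3615]
ee_rot: [0.992, 0.129, -0.002, -0.001]
force: [0.3, -0.8, -0.2]
width: 0.0852
gripper_force: 0.0
[ 0.41702638 -0.13249021  0.3614584 ] [-4.07049633e-01 -1.53532249e-01  1.91139327e+00 -2.18092553e-04
  1.38854418e+00  9.04798886e-01]
```

View pics/w1.png

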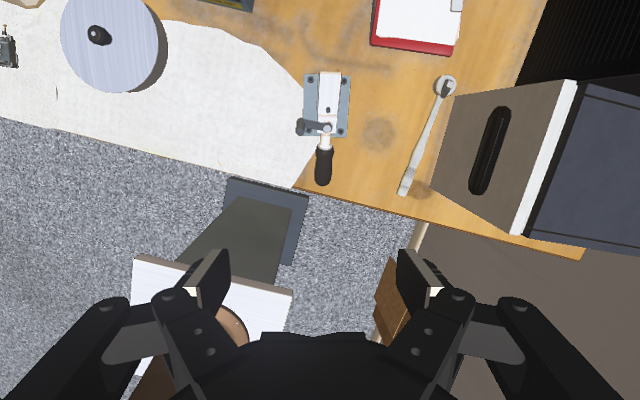

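The wrist view shows the knob at (98,35), the white bed at about (320–340, 72–120), the dark pivot and clamp arm at about (300–328, 128), and the handle end at (324,185). Next, a shot from above the lid.

```bash
python3 - <<'E'
from h import *
import pickle
s,c=pickle.load(open('pics/w1.pkl','rb'))
print('knob',plane(c,[(98,35)],.065))
print('bed nose',plane(c,[(330,72)],.112),'handle',plane(c,[(324,180)],.06))
print('foot',plane(c,[(303,75),(346,72),(349,135),(305,137)],.006))
print('need tool shift', totool(plane(c,[(98,35)],.065)[0]-s['tool_pos']))
E
```

```text
knob [[0.52295395 0.19809424 0.065     ]]
bed nose [[ 0.54604776 -0.12038948  0.112     ]] handle [[ 0.40548549 -0.15359461  0.06      ]]
foot [[ 0.54814796 -0.08223007  0.006     ]
 [ 0.56965154 -0.14595706  0.006     ]
 [ 0.47847542 -0.17815627  0.006     ]
 [ 0.45673679 -0.1089954   0.006     ]]
need tool shift [ 0.18714977 -0.29236447  0.29646633]
```

```bash
python3 -m creep '[[-1,0.031,-0.049,0.02,0],[-1,0.031,-0.049,0.02,0],[-1,0.031,-0.049,0.02,0],[-1,0.031,-0.049,0.02,0],[-1,0.031,-0.049,0.02,0],[-1,0.031,-0.047,0.02,0],[-1,0,0,0.05,0],[-0.4,0,0,0,0]]'
python3 - <<'E'
from h import *
s,c,im=shot('wrist','w2');print(s['tool_pos'])
cv2.imwrite('pics/w2.png',im[:,:,::-1])
E
```

```text
clock: 2.78
tool_pos: [0.5213, 0.1944, 0.19]
ee_rot: [0.992, 0.128, -0.005, 0.001]
force: [-0.4, -1.3, -0.4]
width: 0.0699
gripper_force: 0.0
[0.52127809 0.19435221 0.1900332 ]
```

View pics/w2.png

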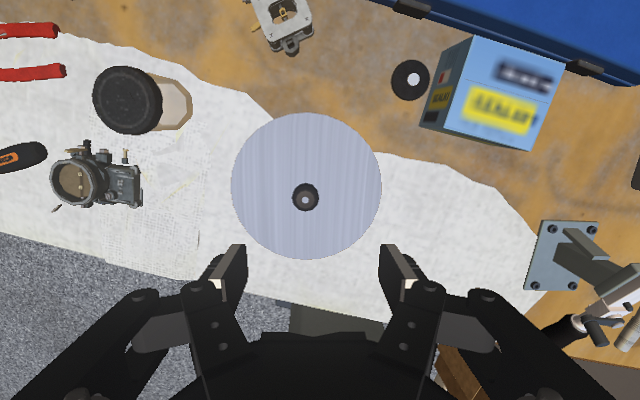

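The knob centre is at (305,198) in the middle of the lid disc, which has its centre at about (306,186). The jar and castings are clear of it on the left.

```bash
python3 - <<'E'
from h import *
import pickle
s,c=pickle.load(open('pics/w2.pkl','rb'));im=np.load('pics/w2.npy')
g=im[170:225,275:335].max(2);m=(g<90).astype(np.uint8)
n,l,st,ce=cv2.connectedComponentsWithStats(m);k=1+st[1:,4].argmax();p=ce[k]+[275,170];print(st[k],p)
a=plane(c,[p],.061)[0]
hsv=cv2.cvtColor(im,cv2.COLOR_RGB2HSV);m=cv2.inRange(hsv,(105,20,100),(135,90,255));m[:105]=0;m[265:]=0;m[:,:225]=0;m[:,390:]=0
ct=max(cv2.findContours(m,0,1)[0],key=cv2.contourArea);W=plane(c,ct.reshape(-1,2),.044)[:,:2].astype(np.float32)
print('knob',a,'lid',cv2.minEnclosingCircle(W),totool(a-s['tool_pos'],s))
E
```

```text
[ 17  13  27  28 478] [305.38284519 196.75941423]
knob [0.52279295 0.20062147 0.061     ] lid ((0.523516833782196, 0.2007540762424469), 0.07350649684667587) [ 0.00425238 -0.00573995  0.12899665]
```

```bash
python3 -m creep '[[-0.3,0.004,-0.006,0.04,0],[-0.3,0,0,0.05,0],[-0.3,0,0,0.03,0],[-0.3,0,0,0,0],[1,0,0,0,0],[1,0,0,0,0],[1,0,0,0,0],[1,0,0,0,0]]' 50
```

```text
clock: 3.82
tool_pos: [0.5288, 0.203, 0.0769]
ee_rot: [0.992, 0.128, 0.003, -0.0]
force: [0.1, -1.3, 5.9]
width: 0.022
gripper_force: 48.9
```

```bash
python3 -m creep '[[-0.2,0,0,0,0],[-0.2,0,0,0,0],[-0.2,-0.006,0,0.006,0],[-0.2,0,0,0,0],[-0.2,0,0,0,0]]'; python3 -m creep '[[1,0,0,0,0],[1,0,0,0,0],[1,0,0,0,0],[1,0,0,0,0]]' 50
```

```text
clock: 4.45
tool_pos: [0.52, 0.201, 0.0672]
ee_rot: [0.992, 0.128, -0.0, 0.0]
force: [-0.0, -0.0, -0.2]
width: 0.0511
gripper_force: 0.0
clock: 4.95
tool_pos: [0.5207, 0.2011, 0.0678]
ee_rot: [0.992, 0.128, 0.0, -0.0]
force: [-0.3, -0.3, 2.2]
width: 0.0221
gripper_force: 48.9
```

```bash
python3 -m creep '[[1,0,0,-0.02,0],[1,0,0,-0.03,0],[1,-0.012,0.04,0,0],[1,-0.012,0.04,0,0],[1,-0.012,0.04,0,0],[1,-0.012,0.039,0,0],[1,0,0,0,0],[1,0,0,0,0]]'
python3 - <<'E'
from h import *
s,c,im=shot('wrist','w3');cv2.imwrite('pics/w3.png',im[:,:,::-1])
E
```

```text
clock: 5.95
tool_pos: [0.514, 0.0353, 0.1172]
ee_rot: [0.992, 0.128, -0.0, -0.0]
force: [-0.7, -0.2, -1.7]
width: 0.022
gripper_force: 49.4
```

View pics/w3.png

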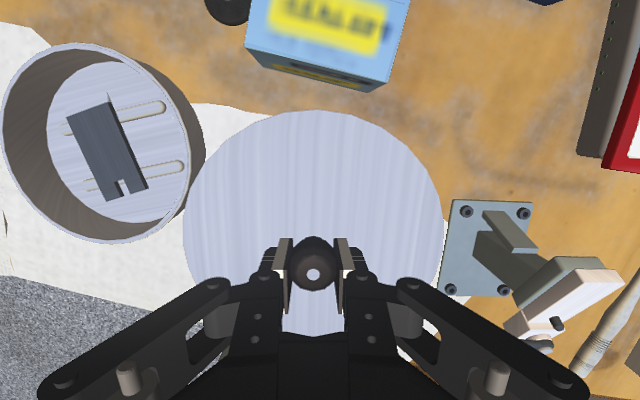

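The lid is held level. The blade lies in the pan with its notch end at about (120,192), towards the robot, and its front end at about (90,112). I'll lower the lid onto the bench.

```bash
python3 -m creep '[[1,0,0,0.04,0],[1,0,0,0.03,0],[1,0,0,0.006,0],[1,0,0,0.004,0],[1,0,0,0.003,0],[1,0,0,0,0],[1,0,0,0,0]]'
python3 - <<'E'
from h import *
import pickle
s,c=pickle.load(open('pics/w3.pkl','rb'));im=np.load('pics/w3.npy')
roi=im[85:210,55:165];m=(roi.max(2)<95).astype(np.uint8)
n,l,st,ce=cv2.connectedComponentsWithStats(m);print(st)
E
```

```text
clock: 6.88
tool_pos: [0.5149, 0.0351, 0.0353]
ee_rot: [0.992, 0.128, 0.001, 0.0]
force: [0.1, 0.3, -1.5]
width: 0.0223
gripper_force: 49.4
[[    0     0   110   125 13263]
 [    0     0     5     8    24]
 [  108     0     2     2     2]
 [   52    17    41    87   355]
 [   17    30     1     1     1]
 [   12    32     1     1     1]
 [   15    41     1     1     1]
 [   16    43     1     1     1]
 [    0    85     9    15    28]
 [   36    85     1     1     1]
 [   37    87     1     1     1]
 [   59    96    10    16    66]
 [   11   103     4     4     5]
 [   32   122     1     1     1]]
```

```bash
python3 -m creep '[[1,0,0,0.001,0],[1,0,0,0.001,0],[1,0,0,0,0],[-0.3,0,0,0,0],[-0.3,0,0,0,0],[-0.3,0,0,-0.01,0],[-0.3,0,0,-0.05,0],[-0.3,0.02,-0.02,-0.055,0],[-0.3,0.01,-0.05,0,0],[-0.3,0.01,-0.05,0,0]]'
python3 -m creep '[[-0.3,0.008,-0.039,0,0],[-0.3,0,0,0,0],[-0.3,0,0,0,0]]'
python3 - <<'E'
from h import *
s,c,im=shot('wrist','w4');cv2.imwrite('pics/w4.png',im[:,:,::-1])
E
```

```text
clock: 8.12
tool_pos: [0.5237, 0.1625, 0.1497]
ee_rot: [0.992, 0.127, 0.002, -0.0]
force: [0.6, 0.7, 0.5]
width: 0.0554
gripper_force: 0.0
clock: 8.5
tool_pos: [0.5202, 0.2007, 0.1477]
ee_rot: [0.992, 0.128, -0.0, 0.0]
force: [-0.3, 0.2, 0.5]
width: 0.0552
gripper_force: 0.0
```

View pics/w4.png

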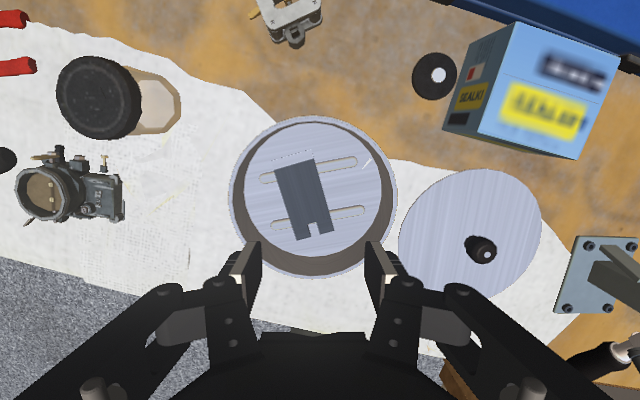

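The lid lies flat on the bench at about (470,234). The blade spans roughly (274,168), (316,160), (333,232), (296,240), with the notch at the bottom at about (313,228).

```bash
python3 - <<'E'
from h import *
import pickle
s,c=pickle.load(open('pics/w4.pkl','rb'));im=np.load('pics/w4.npy')
m=(im.max(2)<130).astype(np.uint8);m[:150]=0;m[245:]=0;m[:,:265]=0;m[:,345:]=0
m=cv2.morphologyEx(m,cv2.MORPH_OPEN,np.ones((5,5),np.uint8))
n,l,st,ce=cv2.connectedComponentsWithStats(m);k=l[200,300];print(st[k])
ct=max(cv2.findContours((l==k).astype(np.uint8),0,1)[0],key=cv2.contourArea)
W=plane(c,ct.reshape(-1,2),.015)[:,:2]
r=cv2.minAreaRect((W*1000).astype(np.float32));print(r)
b=cv2.boxPoints(r)/1000;o=sorted(b.tolist(),key=lambda p:p[0]);back=np.mean(o[:2],0);front=np.mean(o[2:],0)
d=front-back;yaw=np.arctan2(d[1],d[0]);R=Rot.from_quat(s['ee_rot']).as_matrix();ty=np.arctan2(R[1,0],R[0,0])
print('yaw',yaw,'tool',ty,'turn',-(yaw-ty),'ctr',r[0],'shift',totool(np.array([*r[0],0])/1000-s['tool_pos'],s),s['joint_pos'])
# top-of-bed of seat nothing
E
```

```text
[ 275  160   58   79 2830]
((517.9287109375, 206.98031616210938), (71.34122467041016, 37.869468688964844), 30.552701950073242)
yaw 0.5332454164642128 tool 0.25739921493268736 turn -0.2758462015315254 ctr (517.9287109375, 206.98031616210938) shift [-0.00056    -0.00669546  0.14765466] [ 2.90462020e-01  3.05580610e-01  1.87377364e+00 -6.38782506e-04
  9.62585177e-01  1.60422414e+00]
```

```bash
python3 -m creep '[[-0.2,0.002,-0.007,0.03,-0.14],[-0.2,0,0,0.03,-0.136],[-0.2,0,0,0.03,0],[-0.2,0,0,0.016,0],[-0.2,0,0,0,0],[-0.2,0,0,0.003,0],[-0.2,0,0,0,0],[-0.2,0,0,0,0]]' 30
```

```text
clock: 9.55
tool_pos: [0.5212, 0.2086, 0.0394]
ee_rot: [0.965, 0.263, 0.001, -0.0]
force: [-0.3, -0.4, 1.0]
width: 0.0515
gripper_force: 0.0
```

```bash
python3 -m creep '[[-0.2,-0.001,0,0.005,0],[-0.2,0,0,0.003,0],[-0.2,0,0,0.002,0],[-0.2,0,0,0,0],[-0.2,0,0,0,0]]';python3 -m creep '[[-0.2,0,0,0.002,0],[-0.2,0,0,0,0],[-0.2,0,0,0,0]]'
```

```text
clock: 10.18
tool_pos: [0.5197, 0.2079, 0.0286]
ee_rot: [0.965, 0.263, 0.0, 0.0]
force: [0.9, -0.1, 0.9]
width: 0.0514
gripper_force: 0.0
clock: 10.55
tool_pos: [0.5197, 0.2079, 0.0266]
ee_rot: [0.965, 0.263, 0.0, -0.0]
force: [0.4, 0.0, -0.0]
width: 0.0514
gripper_force: 0.0
```

```bash
python3 -m creep '[[1,0,0,0,0],[1,0,0,0,0],[1,0,0,0,0],[1,0,0,0,0],[1,0,0,0,0]]' 25; python3 -m creep '[[1,0,0,-0.03,0],[1,0,0,-0.05,0],[1,0,0,-0.06,0],[1,0,0,-0.06,0],[1,0,0,0,0],[1,0,0,0,0]]'
python3 - <<'E'
from h import *
s,c,im=shot('wrist','w5')
s1,c1,i1=shot('scene','s5');s2,c2,i2=shot('side','d5')
cv2.imwrite('pics/w5.png',cv2.resize(im[150:400,150:470],None,fx=2,fy=2)[:,:,::-1]);print(s['joint_pos'])
E
```

```text
clock: 11.18
tool_pos: [0.5197, 0.2079, 0.0268]
ee_rot: [0.965, 0.263, 0.0, -0.0]
force: [-0.0, -0.6, 2.9]
width: 0.0369
gripper_force: 25.2
clock: 11.92
tool_pos: [0.5189, 0.2076, 0.2257]
ee_rot: [0.965, 0.263, -0.001, 0.0]
force: [-0.8, -1.0, -1.8]
width: 0.0371
gripper_force: 25.9
[ 3.02680815e-01  2.11106202e-01  1.81547159e+00 -4.81092271e-05
  1.11641551e+00  1.34068266e+00]
```

View pics/w5.png

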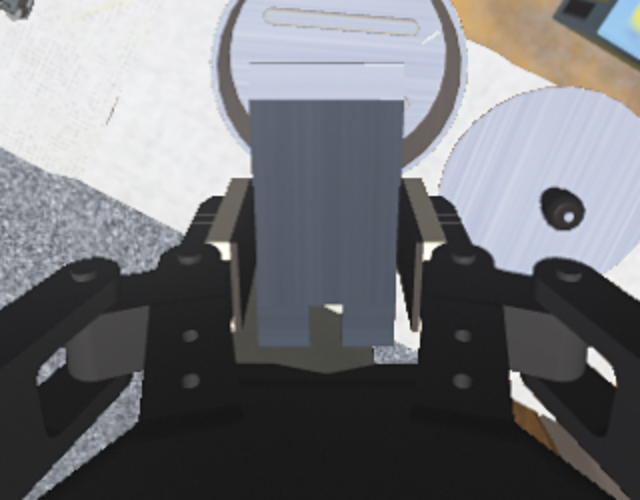

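The blade is gripped straight and centred, with its notch to the rear: front edge at crop (327,63), back end at y≈346, notch at x≈326. Next, a look at the seat from behind, with the yaw aligned.

```bash
python3 -m creep '[[1,0,0,0,0.11],[1,0,0,0,0.11],[1,-0.032,0.045,0,0],[1,-0.032,0.045,0,0],[1,-0.032,0.045,0,0],[1,-0.032,0.046,0,0],[1,-0.033,0.046,0,0],[1,-0.033,0.046,0,0],[1,-0.033,0.046,0,0]]';python3 -m creep '[[1,0,0,0,0],[1,0,0,0,0]]'
python3 - <<'E'
from h import *
import pickle
s,c=pickle.load(open('pics/w5.pkl','rb'))
P=[(276,173),(276,323),(351,181.5),(275,181.5),(278.5,323),(347.5,323),(313,303)]
W=plane(c,P,s['tool_pos'][2]-.0118)
print(totool(W-s['tool_pos'],s))
s,c,im=shot('wrist','w6');print(s['joint_pos'])
cv2.imwrite('pics/w6.png',cv2.resize(im[30:230,200:460],None,fx=3,fy=3,interpolation=cv2.INTER_CUBIC)[:,:,::-1])
E
```

```text
clock: 13.2
tool_pos: [0.4002, -0.1666, 0.225]
ee_rot: [0.988, 0.156, -0.001, -0.001]
force: [1.4, 0.1, -1.2]
width: 0.0374
gripper_force: 26.0
clock: 13.45
tool_pos: [0.401, -0.165, 0.2252]
ee_rot: [0.988, 0.155, -0.001, -0.001]
force: [-0.1, -0.6, -1.1]
width: 0.0367
gripper_force: 26.0
[[ 0.04695494 -0.01644907  0.01174008]
 [-0.03819906 -0.01971519  0.01185795]
 [ 0.04284007  0.01925229  0.01173583]
 [ 0.04284679 -0.01707353  0.01174589]
 [-0.03819159 -0.01830659  0.01185755]
 [-0.03821242  0.02051115  0.01184681]
 [-0.02491535  0.00109831  0.01183393]]
[-4.91335629e-01 -3.70386691e-02  2.08748955e+00  7.86778371e-04
  1.09421005e+00  7.67678937e-01]
```

View pics/w6.png

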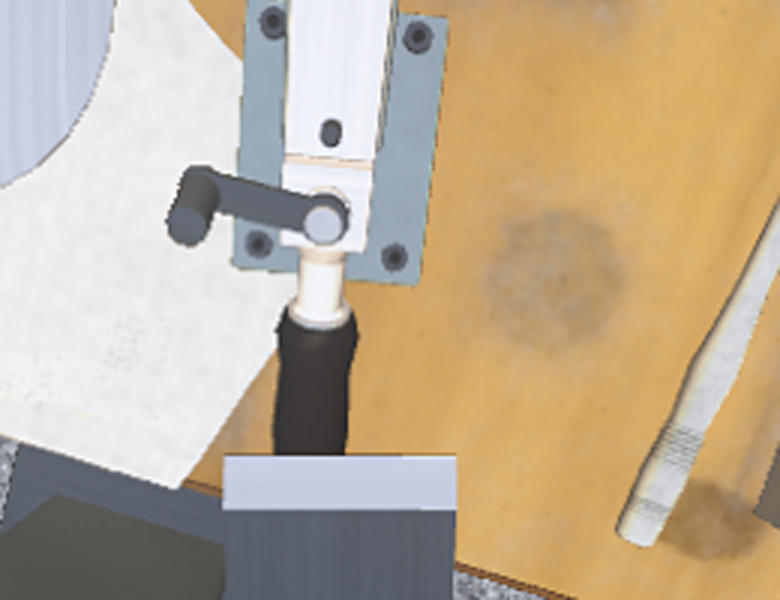

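The pin is at crop (331,133), the shoulder's top edge at about (328,158), and the pivot head's top at (325,224). The arm is out to the left with its stub top at about (188,227). I'll compute the seat pose.

```bash
python3 - <<'E'
from h import *
import pickle
s,c=pickle.load(open('pics/w6.pkl','rb'))
q=lambda x,y:(x/3+200,y/3+30)
obs=[('pin',q(331,133),.0930,-.0288),('sh',q(328,158),.0893,-.0371),('piv',q(325,224),.0915,-.0534)]
R=Rot.from_quat(s['ee_rot']).as_matrix();ty=np.arctan2(R[1,0],R[0,0])
W=[plane(c,[o[1]],o[2])[0] for o in obs]
d=W[0]-W[2];print('yaw pin-piv',np.arctan2(d[1],d[0]),np.linalg.norm(d[:2]),'tool yaw',ty)
f=plane(c,[q(273,22),q(259,244),q(417,36),q(395,257)],.008)  # foot bolts
for a,b in((0,1),(2,3)): e=f[a]-f[b];print('bolt yaw',np.arctan2(e[1],e[0]),np.linalg.norm(e))
e=plane(c,[q(291,0),q(283,155)],.1);
yaw=.32
for o,w in zip(obs,W):
    p=w[:2]-o[3]*np.array([np.cos(yaw),np.sin(yaw)]);print(o[0],w,'seat origin',p,totool([*(p-s['tool_pos'][:2]),0],s))
# bed side edges: z along bed, points (x,+-13) 
for nm,a,b in(('L',q(289,30),q(283,150)),('R',q(388,30),q(374,155))):
    # intersect rays with bed plane
    p0=np.array([*(W[0][:2]+.0288*np.array([np.cos(yaw),np.sin(yaw)])),.105]);n=np.array([-.5*np.cos(yaw),-.5*np.sin(yaw),.866])
    o_,dd=ray(c,[a,b]);t=((p0-o_)@n)/(dd@n);X=o_+dd*t[:,None];e=X[0]-X[1];print(nm,'yaw',np.arctan2(e[1],e[0]),X, 'lat',(X-p0)@np.array([-np.sin(yaw),np.cos(yaw),0]))
E
```

```text
yaw pin-piv 0.23748041230285694 0.024090495839683673 tool yaw 0.31142194767791065
bolt yaw 0.223803819504447 0.07727438684174963
bolt yaw 0.22462908995110065 0.07743584970468684
pin [ 0.50379595 -0.13057075  0.093     ] seat origin [ 0.53113393 -0.12151124] [ 0.1371768  -0.00155493 -0.00021923]
sh [ 0.49775028 -0.13157329  0.0893    ] seat origin [ 0.53296691 -0.11990287] [ 0.13941443 -0.00252429 -0.00022026]
piv [ 0.48038158 -0.13623815  0.0915    ] seat origin [ 0.53107076 -0.1194403 ] [ 0.13775122 -0.00354561 -0.00021481]
L yaw 0.2022425461182317 [[ 0.52313838 -0.11302802  0.10215871]
 [ 0.49620996 -0.11854958  0.08639756]] lat [0.0105677  0.01379722]
R yaw 0.21652074536089014 [[ 0.53103727 -0.137514    0.10204059]
 [ 0.50298355 -0.14368495  0.08554478]] lat [-0.01515999 -0.01219291]
```

```bash
python3 -m creep '[[1,0,0,0,0.088],[1,0.041,-0.004,0,0],[1,0.041,-0.004,0.02,0],[1,0.042,-0.004,0.03,0],[1,0,0,0.025,0],[1,0,0,0,0],[1,0,0,0,0]]' 20
python3 - <<'E'
from h import *
s,c,im=shot('wrist','w7');R=Rot.from_quat(s['ee_rot']).as_matrix();print(s['tool_pos'],np.arctan2(R[1,0],R[0,0]))
sd,cd,im2=shot('side','d7')
p=proj(cd,[s['tool_pos']])[0].astype(int);print(p)
a=cv2.resize(im[150:380,200:430],(460,460));b=cv2.resize(im2[p[1]-40:p[1]+40,p[0]-30:p[0]+30],(340,460),interpolation=cv2.INTER_CUBIC)
cv2.imwrite('pics/w7.png',np.hstack([a,b])[:,:,::-1])
E
```

```text
clock: 14.38
tool_pos: [0.5203, -0.1252, 0.1519]
ee_rot: [0.994, 0.113, 0.0, -0.0]
force: [0.4, -1.0, -0.4]
width: 0.037
gripper_force: 26.0
[ 0.52030006 -0.12517539  0.15193855] 0.22649638880829656
[347 166]
```

View pics/w7.png

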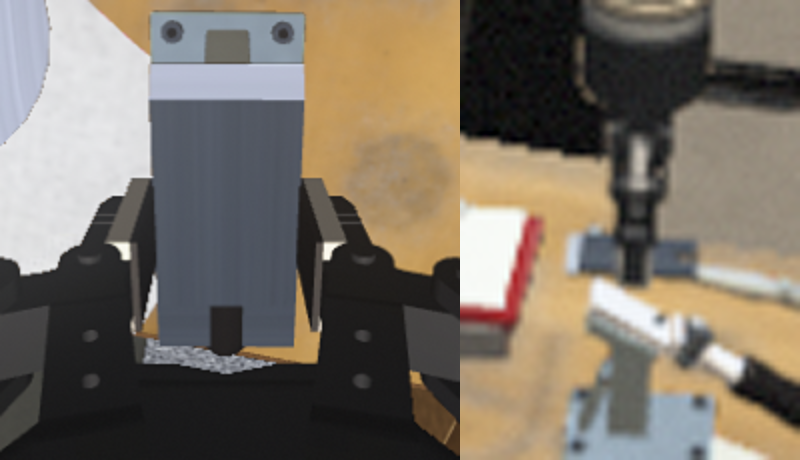

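The foot (bolts at 172 and 284) and its column are centred on the blade (227), and the handle shows through the notch, so lateral position and yaw are good. I've used all ten views, so I'll go on numerically. First I'll tilt the blade by pressing it on the bed's nose.

```bash
python3 -m creep '[[1,0,0,0.012,0],[1,0,0,0.006,0],[1,0,0,0,0],[1,0,0,0,0]]'; python3 -m creep '[[1,0,0,0.003,0],[1,0,0,0.002,0],[1,0,0,0,0]]';  python3 -m creep '[[1,0,0,0.002,0],[1,0,0,0.001,0],[1,0,0,0,0]]'
```

```text
clock: 14.98
tool_pos: [0.52, -0.1263, 0.1335]
ee_rot: [0.994, 0.112, -0.0, -0.0]
force: [0.4, -0.2, -2.0]
width: 0.0368
gripper_force: 26.0
clock: 15.35
tool_pos: [0.5201, -0.1262, 0.1286]
ee_rot: [0.994, 0.112, 0.0, 0.0]
force: [-0.3, 0.3, -0.8]
width: 0.0368
gripper_force: 26.1
clock: 15.72
tool_pos: [0.5202, -0.1263, 0.127]
ee_rot: [0.994, 0.112, -0.0, 0.0]
force: [-4.4, 0.5, 7.8]
width: 0.0375
gripper_force: 27.0
```

```bash
python3 -m creep '[[1,0,0,0.002,0],[1,0,0,0,0]]' 20; python3 -m creep '[[1,0,0,0.002,0],[1,0,0,0,0]]';  python3 -m creep '[[1,0,0,0.002,0],[1,0,0,0,0]]'
cat > look.py <<'E'
from h import *
# side-view blade tilt: draw nothing; fit line to the dark/bright boundary printed by caller
E
python3 - <<'E'
from h import *
s,c,im=shot('side','d8');w,cw,iw=shot('wrist','w8')
# front edge row (bright bevel) and bevel/back columns in the wrist image along its middle column
col=iw[150:330,313:318].mean((1,2)).astype(int);old=np.load('pics/w7.npy')[150:330,313:318].mean((1,2)).astype(int)
for n,cc in(('old',old),('new',col)):
    d=np.diff(cc);k=np.where(abs(d)>18)[0];print(n,[(int(i+150),int(d[i])) for i in k])
E
```

```text
clock: 15.98
tool_pos: [0.5201, -0.1264, 0.1251]
ee_rot: [0.994, 0.112, -0.0, 0.0]
force: [-4.9, -0.5, 8.3]
width: 0.0366
gripper_force: 27.3
clock: 16.23
tool_pos: [0.5201, -0.1264, 0.1231]
ee_rot: [0.994, 0.112, -0.0, 0.0]
force: [-4.3, -0.2, 8.2]
width: 0.037
gripper_force: 27.7
clock: 16.48
tool_pos: [0.5202, -0.1263, 0.1211]
ee_rot: [0.994, 0.112, -0.0, 0.0]
force: [-4.2, 1.1, 8.6]
width: 0.0373
gripper_force: 28.1
old [(154, -23), (155, 23), (156, 19), (164, -39), (180, -36), (181, 127), (198, -22), (199, -79), (302, -26), (326, 34), (327, 88)]
new [(158, -32), (159, 36), (169, -41), (187, 19), (188, 84), (207, -21), (208, -79), (301, 25), (302, 27), (304, 21), (311, 22), (315, -42), (316, -20), (318, -42), (319, -57), (320, -19)]
```

```bash
python3 - <<'E'
from h import *
import pickle
s,c=pickle.load(open('pics/w8.pkl','rb'));r=Rot.from_quat(s['ee_rot'])
for a in (0,5,10,15,20,25):
    t=np.radians(a);o=[]
    for x,z in((.042,-.0025),(.042,.0025),(-.0245,-.0025),(-.038,-.0025)):
        o.append([x*np.cos(t)+z*np.sin(t),0.001,.0143+z*np.cos(t)-x*np.sin(t)])
    print(a,proj(c,r.apply(o)+s['tool_pos'])[:,1].round(1))
E
```

```text
0 [183.8 181.6 302.9 323.3]
5 [186.3 183.1 300.7 319.5]
10 [189.5 185.3 298.3 315.4]
15 [193.6 188.2 295.6 311. ]
20 [198.4 192.  292.8 306.5]
25 [204.1 196.6 289.9 301.8]
```

The blade is now pre-tilted about 15°. I'll raise it, move it uphill over the seat and press it down onto the bed.

```bash
python3 -m creep '[[1,0,0,-0.009,0],[1,0.012,0,0,0],[1,0,0,0,0],[1,0,0,0.002,0],[1,0,0,0,0]]' 20; python3 -m creep '[[1,0,0,0.002,0],[1,0,0,0,0]]';  python3 -m creep '[[1,0,0,0.002,0],[1,0,0,0,0]]'; python3 -m creep '[[1,0,0,0.001,0],[1,0,0,0.001,0],[1,0,0,0,0]]'
```

```text
clock: 17.2
tool_pos: [0.5311, -0.1233, 0.1258]
ee_rot: [0.994, 0.112, -0.001, -0.0]
force: [0.2, -0.4, -2.1]
width: 0.0371
gripper_force: 27.2
clock: 17.45
tool_pos: [0.5316, -0.1235, 0.1247]
ee_rot: [0.994, 0.112, -0.0, -0.0]
force: [-0.7, 0.8, 0.4]
width: 0.037
gripper_force: 27.3
clock: 17.7
tool_pos: [0.5317, -0.1235, 0.1242]
ee_rot: [0.994, 0.112, -0.0, -0.0]
force: [-4.3, 0.5, 10.9]
width: 0.0371
gripper_force: 28.2
clock: 18.08
tool_pos: [0.5318, -0.1235, 0.1238]
ee_rot: [0.994, 0.112, -0.0, -0.0]
force: [-7.3, 2.2, 18.9]
width: 0.0374
gripper_force: 29.0
```

```bash
cat > tilt.py <<'E'
from h import *
s,c,iw=shot('wrist','wt')
for x in (295,313,332):
    col=iw[150:335,x:x+4].mean((1,2)).astype(int);d=np.diff(col);k=np.where(abs(d)>15)[0];print(x,[(int(i+150),int(d[i])) for i in k])
E
python3 tilt.py
```

```text
295 [(171, -20), (173, 38), (187, -53), (188, 86), (208, -97), (318, -25), (319, -28), (328, 18), (332, -24), (333, -30)]
313 [(171, -23), (173, 51), (182, -52), (188, 105), (208, -101), (296, 84), (297, 64), (301, -23), (302, -17), (306, -27), (307, -85), (308, -36), (314, 33), (315, 27), (317, 20), (323, 36), (324, 17), (326, -67), (329, -85), (330, -28)]
332 [(172, -46), (173, 50), (187, -50), (188, 86), (208, -100), (312, 39), (331, -25), (332, -88)]
```

```bash
python3 -m creep '[[1,0,0,0.001,0],[1,0,0,0,0]]' 20; python3 -m creep '[[1,0,0,0.001,0],[1,0,0,0,0]]'; python3 tilt.py | tail -1
```

```text
clock: 18.38
tool_pos: [0.5319, -0.1235, 0.1232]
ee_rot: [0.994, 0.112, -0.0, -0.0]
force: [-9.4, 2.1, 21.1]
width: 0.0372
gripper_force: 29.5
clock: 18.62
tool_pos: [0.532, -0.1234, 0.1224]
ee_rot: [0.994, 0.112, -0.0, -0.0]
force: [-10.0, 2.5, 21.2]
width: 0.0373
gripper_force: 30.0
332 [(172, -42), (174, 35), (190, -43), (191, 80), (211, -77), (212, -35), (310, 19), (311, 31), (331, -24), (332, -88)]
```

```bash
python3 -m creep '[[1,0,0,0.0015,0],[1,0,0,0,0]]' 20; python3 -m creep '[[1,0,0,0.0015,0],[1,0,0,0,0]]'; python3 tilt.py | tail -1
```

```text
clock: 18.92
tool_pos: [0.5323, -0.1234, 0.1211]
ee_rot: [0.994, 0.112, 0.0, -0.0]
force: [-9.3, 3.0, 21.5]
width: 0.0368
gripper_force: 30.9
clock: 19.18
tool_pos: [0.5326, -0.1233, 0.1199]
ee_rot: [0.994, 0.112, 0.0, -0.0]
force: [-8.6, 3.4, 23.0]
width: 0.0371
gripper_force: 31.8
332 [(173, -25), (174, -22), (175, 52), (196, -51), (197, 54), (198, 37), (218, -101), (308, 43), (309, 18), (331, -24), (332, -88)]
```

```bash
python3 -m creep '[[1,0,0,0.0012,0],[1,0,0,0,0]]' 20; python3 -m creep '[[1,0,0,0.001,0],[1,0,0,0,0]]'; python3 tilt.py
```

```text
clock: 19.48
tool_pos: [0.5328, -0.1233, 0.1191]
ee_rot: [0.994, 0.112, 0.001, -0.0]
force: [-9.5, 4.4, 24.9]
width: 0.0373
gripper_force: 32.6
clock: 19.73
tool_pos: [0.5329, -0.1233, 0.1185]
ee_rot: [0.994, 0.112, 0.001, -0.0]
force: [-9.9, 5.1, 26.9]
width: 0.0367
gripper_force: 33.2
295 [(174, -31), (175, 31), (176, 21), (200, -50), (201, 48), (202, 38), (222, -99), (306, 52), (307, 81), (308, 17), (314, -100), (315, -67), (326, -45)]
313 [(174, -35), (175, 20), (176, 32), (185, -41), (201, 64), (202, 42), (222, -101), (301, 17), (302, 24), (303, 63), (304, 26), (308, -25), (313, -27), (314, -79), (315, -38), (322, 46), (325, 28), (331, 37), (332, -56), (333, -25)]
332 [(174, -22), (176, 37), (200, -52), (201, 46), (202, 50), (222, -102), (307, 39), (331, -26), (332, -87)]
```

```bash
python3 -m creep '[[1,0,-0.0007,-0.001,0],[1,0,0,0,0]]' 20; python3 -m creep '[[1,-0.001,0,0.0006,0],[1,0,0,0,0]]';python3 -m creep '[[1,-0.001,0,0.0006,0],[1,0,0,0,0]]';python3 -m creep '[[1,-0.001,0,0.0006,0],[1,0,0,0,0]]'; python3 tilt.py
```

```text
clock: 20.02
tool_pos: [0.5329, -0.1232, 0.1186]
ee_rot: [0.994, 0.112, 0.001, 0.0]
force: [-7.2, 2.4, 20.0]
width: 0.0368
gripper_force: 32.6
clock: 20.27
tool_pos: [0.5328, -0.1232, 0.1185]
ee_rot: [0.994, 0.112, 0.002, 0.0]
force: [-6.3, 2.9, 21.5]
width: 0.0372
gripper_force: 32.7
clock: 20.52
tool_pos: [0.5328, -0.1232, 0.1185]
ee_rot: [0.994, 0.112, 0.003, 0.0]
force: [-4.5, 3.7, 22.2]
width: 0.037
gripper_force: 32.8
clock: 20.78
tool_pos: [0.5328, -0.1232, 0.1184]
ee_rot: [0.994, 0.112, 0.004, 0.0]
force: [-4.0, 5.2, 23.6]
width: 0.0369
gripper_force: 33.0
295 [(175, -35), (176, 51), (199, -29), (200, -23), (201, 73), (221, -23), (222, -77), (306, 52), (307, 83), (314, -81), (315, -91), (326, -33), (327, -20)]
313 [(175, -41), (176, 47), (185, -27), (186, -28), (201, 75), (202, 17), (221, -22), (222, -79), (301, 22), (303, 48), (304, 39), (308, -23), (309, -25), (313, 24), (314, -79), (315, -81), (322, 46), (323, 19), (325, 22), (331, 35), (333, -54)]
332 [(175, -53), (176, 40), (177, 18), (200, -52), (201, 72), (202, 22), (221, -22), (222, -79), (307, 39), (308, 16), (331, -26), (332, -87)]
```

```bash
python3 -m creep '[[1,0,-0.0005,-0.0015,0],[1,0,0,0,0]]' 20; python3 -m creep '[[1,-0.001,0,0,0],[1,0,0,0,0]]';python3 -m creep '[[1,-0.001,0,0.0003,0],[1,0,0,0,0]]'
```

```text
clock: 21.08
tool_pos: [0.5327, -0.1232, 0.1187]
ee_rot: [0.994, 0.112, 0.004, 0.001]
force: [-0.9, 3.4, 16.4]
width: 0.0369
gripper_force: 32.2
clock: 21.32
tool_pos: [0.5323, -0.1235, 0.1185]
ee_rot: [0.994, 0.112, 0.005, 0.001]
force: [0.7, 3.6, 14.0]
width: 0.0369
gripper_force: 32.0
clock: 21.58
tool_pos: [0.5314, -0.124, 0.118]
ee_rot: [0.994, 0.112, 0.005, 0.001]
force: [1.1, 2.7, 13.2]
width: 0.0368
gripper_force: 31.9
```

```bash
python3 -m creep '[[1,-0.001,0,0.0005,0],[1,0,0,0,0]]'; python3 -m creep '[[1,-0.001,0,0.0005,0],[1,0,0,0,0]]';python3 -m creep '[[1,-0.001,0,0.0005,0],[1,0,0,0,0]]'; python3 tilt.py
```

```text
clock: 21.82
tool_pos: [0.5306, -0.1244, 0.1176]
ee_rot: [0.994, 0.112, 0.005, 0.002]
force: [1.4, 1.5, 13.9]
width: 0.0369
gripper_force: 31.9
clock: 22.08
tool_pos: [0.53, -0.1247, 0.1173]
ee_rot: [0.994, 0.112, 0.006, 0.002]
force: [1.4, 2.5, 13.5]
width: 0.0371
gripper_force: 31.9
clock: 22.32
tool_pos: [0.5292, -0.125, 0.1169]
ee_rot: [0.994, 0.112, 0.006, 0.002]
force: [1.3, 2.2, 13.8]
width: 0.0369
gripper_force: 31.9
295 [(171, -30), (172, 33), (173, 19), (199, -38), (200, 34), (201, 61), (221, -75), (222, -33), (306, 19), (307, 100), (308, 27), (311, -76), (312, -89)]
313 [(171, -36), (172, 31), (173, 22), (182, -43), (199, -19), (200, 49), (201, 65), (221, -77), (222, -34), (295, 24), (296, 18), (297, 23), (298, 22), (299, 22), (300, 21), (305, -26), (306, -17), (310, 18), (311, -66), (312, -86), (319, 36), (320, 19), (322, 25), (323, 17), (328, 44), (330, -39), (331, -38), (333, -22)]
332 [(171, -42), (173, 33), (199, -45), (200, 19), (201, 71), (221, -51), (222, -56), (307, 42), (308, 19), (331, -26), (332, -87)]
```

```bash
python3 -m creep '[[1,-0.001,0,0.0005,0],[1,0,0,0,0]]'; python3 -m creep '[[1,-0.001,0,0.0005,0],[1,0,0,0,0]]';python3 -m creep '[[1,-0.001,0,0.0005,0],[1,0,0,0,0]]';python3 -m creep '[[1,-0.001,0,0.0005,0],[1,0,0,0,0]]'
```

```text
clock: 22.62
tool_pos: [0.5289, -0.1251, 0.1167]
ee_rot: [0.994, 0.111, 0.007, 0.002]
force: [2.1, 2.8, 13.7]
width: 0.0371
gripper_force: 32.0
clock: 22.88
tool_pos: [0.5288, -0.1251, 0.1167]
ee_rot: [0.994, 0.111, 0.008, 0.002]
force: [2.5, 4.4, 14.4]
width: 0.0369
gripper_force: 32.0
clock: 23.12
tool_pos: [0.5287, -0.1252, 0.1166]
ee_rot: [0.994, 0.111, 0.009, 0.002]
force: [3.9, 4.8, 15.9]
width: 0.0373
gripper_force: 32.1
clock: 23.38
tool_pos: [0.5286, -0.1253, 0.1166]
ee_rot: [0.994, 0.111, 0.01, 0.002]
force: [5.8, 6.3, 16.1]
width: 0.0373
gripper_force: 32.1
```

```bash
python3 -m creep '[[1,0.002,0,-0.001,0],[1,0.002,0,0,0],[1,0,0,0,0]]'; python3 -m creep '[[-0.1,0,0,0,0],[-0.1,0,0,0,0],[-0.1,0,0,0,0],[-0.1,0,0,0,0]]'
python3 tilt.py; python3 - <<'E'
import numpy as np
im=np.load('pics/wt.npy')
for r in (292,296,300,304,308): print(r,im[r,270:360:2].mean(1).astype(int).tolist())
E
```

```text
clock: 23.75
tool_pos: [0.5288, -0.1251, 0.1166]
ee_rot: [0.994, 0.112, 0.005, 0.002]
force: [-2.4, 1.9, 18.5]
width: 0.037
gripper_force: 32.4
clock: 24.25
tool_pos: [0.5232, -0.124, 0.1106]
ee_rot: [0.994, 0.112, -0.001, -0.0]
force: [-0.0, -0.0, 0.4]
width: 0.047
gripper_force: 0.0
295 [(164, -36), (165, 53), (191, -45), (193, 68), (215, -99), (304, 45), (305, 81), (306, 24), (308, -54), (309, -106), (321, -33), (322, -16), (329, 17), (333, -47)]
313 [(164, -38), (165, 46), (175, -52), (191, -22), (192, 41), (193, 71), (215, -99), (297, 85), (298, 64), (302, -22), (307, 25), (308, -56), (309, -114), (316, 16), (317, 43), (318, 17), (320, 18), (327, 43), (329, -57), (330, -25), (333, -93)]
332 [(164, -46), (165, 32), (166, 18), (191, -25), (193, 71), (215, -101), (304, 40), (305, 67), (315, -21), (331, -24), (332, -87)]
292 [225, 226, 226, 223, 222, 224, 168, 88, 89, 88, 87, 86, 85, 87, 87, 86, 88, 87, 87, 89, 89, 88, 88, 86, 84, 80, 78, 81, 86, 86, 85, 86, 86, 85, 86, 82, 84, 85, 84, 83, 84, 95, 143, 143, 143]
296 [222, 221, 220, 218, 221, 224, 173, 83, 86, 86, 86, 86, 86, 86, 86, 87, 86, 85, 86, 82, 135, 83, 85, 79, 167, 204, 203, 176, 80, 86, 86, 85, 86, 86, 85, 85, 86, 84, 85, 85, 84, 137, 143, 144, 142]
300 [225, 224, 221, 220, 220, 220, 229, 79, 87, 88, 87, 87, 88, 87, 88, 87, 87, 88, 87, 79, 227, 230, 230, 230, 229, 229, 230, 203, 80, 86, 86, 86, 86, 86, 86, 86, 86, 86, 85, 85, 81, 146, 143, 143, 143]
304 [225, 225, 224, 223, 223, 225, 229, 138, 79, 82, 86, 88, 85, 84, 85, 85, 86, 86, 87, 78, 189, 197, 202, 190, 183, 188, 204, 200, 80, 84, 85, 84, 85, 87, 87, 87, 88, 88, 88, 87, 108, 145, 144, 145, 143]
308 [58, 153, 151, 152, 152, 159, 163, 163, 233, 141, 129, 134, 237, 238, 237, 240, 139, 168, 196, 221, 228, 230, 231, 228, 219, 203, 172, 145, 156, 232, 230, 232, 174, 143, 142, 140, 141, 141, 144, 146, 144, 143, 142, 142, 142]
```

```bash
python3 -m creep '[[-0.1,0,0,-0.015,0],[-0.1,0,0,-0.05,0],[-0.1,-0.03,0,-0.05,0],[-0.1,-0.05,0,0,0],[-0.1,-0.045,0,0,0],[-0.1,0,0,0,0],[-0.1,0,0,0,0]]' 
python3 - <<'E'
from h import *
s,c,im=shot('wrist','w9');print(s['tool_pos'])
yaw=.223;X=np.array([.866*np.cos(yaw),.866*np.sin(yaw),.5]);Y=np.array([-np.sin(yaw),np.cos(yaw),0]);Z=np.cross(X,Y);O=np.array([.5325,-.123,.105])
S=lambda p:O+np.array(p)@np.array([X,Y,Z])
# resample the image on the blade-top plane (z=5mm): columns y=+25..-25, rows x=+50..-60, step .5mm
xs=np.arange(.045,-.060,-.001);
for y in (-.014,-.010,0,.010,.014):
    uv=proj(c,S([[x,y,.005] for x in xs])).astype(np.float32);v=cv2.remap(im.mean(2).astype(np.float32),uv[:,0],uv[:,1],1)[:,0] if 0 else cv2.remap(im.mean(2).astype(np.float32),uv[:,:1].copy(),uv[:,1:].copy(),cv2.INTER_LINEAR)[:,0]
    print(y,v.astype(int).tolist())
ys=np.arange(.024,-.025,-.001)
for x in (.03,0,-.02,-.03,-.035,-.038):
    uv=proj(c,S([[x,y,.005] for y in ys])).astype(np.float32);v=cv2.remap(im.mean(2).astype(np.float32),uv[:,:1].copy(),uv[:,1:].copy(),1)[:,0]
    print(x,v.astype(int).tolist())
print(proj(c,S([[0,0,.005],[-.053,0,.015]])))
E
```

```text
clock: 25.18
tool_pos: [0.4028, -0.1523, 0.2274]
ee_rot: [0.994, 0.112, 0.001, 0.001]
force: [0.4, 0.4, 0.2]
width: 0.0469
gripper_force: 0.0
[ 0.40277443 -0.1523489   0.22741293]
-0.014 [0, 0, 0, 0, 0, 0, 0, 0, 0, 0, 0, 0, 0, 0, 0, 0, 0, 0, 94, 95, 95, 94, 94, 95, 95, 94, 95, 95, 94, 94, 95, 95, 95, 94, 95, 95, 95, 96, 96, 96, 95, 95, 96, 96, 96, 96, 96, 97, 96, 96, 96, 96, 96, 97, 97, 97, 97, 97, 97, 97, 96, 98, 98, 98, 97, 97, 97, 98, 98, 98, 98, 98, 98, 98, 99, 99, 99, 97, 98, 98, 98, 99, 102, 102, 102, 104, 101, 105, 140, 163, 164, 162, 161, 159, 163, 175, 179, 179, 179, 178, 175, 172, 170, 170, 169]
-0.01 [0, 0, 0, 0, 0, 0, 0, 0, 0, 0, 0, 0, 0, 0, 0, 0, 0, 0, 96, 96, 96, 96, 96, 96, 96, 96, 96, 96, 97, 97, 97, 96, 97, 97, 96, 96, 96, 97, 97, 97, 97, 97, 97, 97, 97, 97, 97, 97, 97, 98, 97, 97, 97, 97, 97, 97, 98, 98, 98, 98, 98, 98, 99, 98, 98, 98, 98, 98, 98, 98, 99, 99, 99, 99, 99, 100, 100, 98, 98, 99, 99, 100, 102, 102, 102, 104, 99, 118, 211, 249, 246, 243, 241, 241, 243, 241, 240, 241, 242, 243, 243, 241, 240, 241, 240]
0 [0, 0, 0, 0, 0, 0, 0, 0, 0, 0, 0, 0, 0, 0, 0, 0, 0,
[... 2011 characters left out ...]
2, 102, 101, 101, 101, 101, 102, 87, 91, 100, 100, 92, 80, 243, 248, 234, 141, 96, 99, 100, 100, 100, 99, 99, 99, 99, 99, 100, 99, 98, 105, 155, 168, 167]
-0.035 [171, 170, 170, 170, 169, 171, 166, 133, 103, 100, 100, 101, 101, 100, 100, 99, 100, 100, 100, 100, 98, 91, 246, 214, 129, 98, 145, 241, 245, 244, 236, 154, 96, 97, 99, 99, 98, 99, 98, 98, 98, 98, 98, 98, 97, 106, 160, 172, 172]
-0.038 [172, 172, 172, 171, 170, 170, 166, 137, 105, 104, 104, 104, 104, 104, 103, 104, 103, 103, 103, 103, 102, 98, 176, 220, 222, 222, 222, 222, 222, 224, 216, 152, 102, 101, 102, 101, 102, 102, 102, 101, 101, 101, 101, 101, 100, 97, 156, 172, 171]
[[311.48933981  41.54004422]
 [311.52173064 111.31218194]]
```

```bash
python3 - <<'E'
from h import *
import pickle
yaw=.223;X=np.array([.866*np.cos(yaw),.866*np.sin(yaw),.5]);Y=np.array([-np.sin(yaw),np.cos(yaw),0]);Z=np.cross(X,Y);O=np.array([.5325,-.123,.105])
S=lambda p:O+np.array(p)@np.array([X,Y,Z])
c6=pickle.load(open('pics/w6.pkl','rb'))[1];c9=pickle.load(open('pics/w9.pkl','rb'))[1]
for n,c in(('w6',c6),('w9',c9)):
    im=np.load(f'pics/{n}.npy').mean(2).astype(np.float32)
    xs=np.arange(-.022,-.072,-.001)
    for y in(-.01,-.002,0.006,.010):
        uv=proj(c,S([[x,y,.005] for x in xs])).astype(np.float32);print(n,y,cv2.remap(im,uv[:,:1].copy(),uv[:,1:].copy(),1)[:,0].astype(int).tolist())
    g=[]
    xs=np.arange(-.035,-.075,-.001);ys=np.arange(.012,-.0131,-.002)
    P=np.array([[S([x,y,.015]) for y in ys] for x in xs]).reshape(-1,3);uv=proj(c,P).reshape(len(xs),len(ys),2).astype(np.float32)
    print(n,'head plane');v=cv2.remap(im,uv[...,0].copy(),uv[...,1].copy(),1).astype(int)
    for x,r in zip(xs[::2],v[::2]): print(round(x*1000),r.tolist())
E
```

```text
w6 -0.01 [241, 241, 241, 241, 241, 241, 241, 242, 242, 242, 242, 242, 241, 241, 242, 244, 208, 227, 222, 231, 239, 241, 244, 246, 242, 239, 239, 242, 241, 240, 240, 241, 241, 241, 241, 239, 239, 239, 238, 238, 239, 240, 242, 240, 211, 163, 167, 168, 168, 168]
w6 -0.002 [241, 241, 241, 241, 244, 227, 118, 82, 95, 99, 97, 92, 88, 185, 244, 245, 218, 227, 221, 233, 239, 242, 245, 246, 233, 213, 205, 123, 90, 100, 107, 151, 204, 212, 210, 210, 209, 209, 208, 208, 209, 201, 180, 195, 235, 231, 221, 221, 217, 218]
w6 0.006 [243, 243, 243, 243, 243, 243, 243, 243, 243, 243, 243, 243, 243, 244, 244, 243, 231, 227, 221, 236, 239, 242, 245, 246, 243, 241, 244, 226, 103, 100, 105, 104, 103, 102, 101, 107, 119, 117, 111, 129, 189, 235, 245, 238, 210, 184, 173, 166, 167, 176]
w6 0.01 [242, 242, 243, 243, 242, 242, 242, 242, 242, 242, 243, 242, 242, 243, 243, 247, 196, 225, 224, 236, 240, 242, 245, 246, 243, 242, 233, 160, 93, 104, 104, 103, 104, 104, 105, 104, 105, 104, 104, 163, 234, 244, 243, 243, 213, 158, 166, 167, 167, 167]
w6 head plane
-35 [169, 220, 224, 225, 225, 225, 225, 225, 222, 226,
[... 3045 characters left out ...]
]
-55 [122, 126, 106, 97, 192, 208, 209, 210, 210, 133, 234, 239, 229]
-57 [201, 240, 232, 217, 158, 206, 210, 211, 196, 182, 242, 241, 233]
-59 [187, 248, 246, 247, 239, 192, 187, 188, 196, 246, 246, 246, 242]
-61 [169, 181, 180, 186, 217, 223, 233, 234, 222, 204, 175, 180, 177]
-63 [168, 167, 168, 165, 208, 218, 224, 223, 209, 164, 157, 169, 169]
-65 [169, 168, 169, 171, 214, 224, 228, 222, 210, 191, 168, 168, 170]
-67 [168, 168, 168, 180, 232, 243, 246, 243, 243, 212, 165, 168, 168]
-69 [184, 183, 180, 192, 233, 243, 247, 244, 243, 212, 150, 152, 155]
-71 [237, 237, 232, 212, 235, 243, 247, 244, 242, 210, 148, 150, 151]
-73 [234, 233, 230, 213, 237, 244, 247, 244, 242, 208, 147, 151, 151]
```

```bash
cat > hyp.py <<'E'
from h import *
import pickle
yaw=.223;X=np.array([.866*np.cos(yaw),.866*np.sin(yaw),.5]);Y=np.array([-np.sin(yaw),np.cos(yaw),0]);Z=np.cross(X,Y);O=np.array([.5325,-.123,.105])
S=lambda p:O+np.array(p)@np.array([X,Y,Z])
E
python3 - <<'E'
from hyp import *
b=np.deg2rad(5.3)
A=np.array([[40,0,0],[-26.5,-3,5],[-40,10,5],[-40,-10,5]])/1e3
def ride(p,dx): # rotate about nose edge (14,0), then shift dx
    q=p.copy();u=p[:,0]-.014+dx;q[:,0]=.014+u*np.cos(b)+p[:,2]*np.sin(b)*1;q[:,2]=p[:,2]*np.cos(b)-u*np.sin(b);return q
c=pickle.load(open('pics/wt.pkl','rb'))[1]
print('wt obs: front 192.5, notch end 297, back 305')
for n,P in(('home',A),('ride0',ride(A,0)),('ride-2',ride(A,-.002))): print(n,proj(c,S(P)).round(1).tolist())
c9=pickle.load(open('pics/w9.pkl','rb'))[1];im=np.load('pics/w9.npy').mean(2)
for n,P in(('home',A),('ride0',ride(A,0))): print('w9',n,proj(c9,S(P)).round(1).tolist())
u=proj(c9,S(A))
for k in (2,3): x=int(round(u[k,0]));print(x,[(r,int(im[r,x])) for r in range(80,96)])
for x in (312,314,316): print(x,[(r,int(im[r,x])) for r in range(62,92)])
E
```

```text
wt obs: front 192.5, notch end 297, back 305
home [[313.4, 193.4], [318.5, 286.7], [295.8, 297.6], [330.1, 297.7]]
ride0 [[313.4, 189.3], [318.6, 292.5], [295.4, 305.3], [330.5, 305.4]]
ride-2 [[313.4, 193.2], [318.6, 294.5], [295.6, 307.1], [330.4, 307.2]]
w9 home [[311.5, -23.2], [315.1, 76.1], [299.9, 91.8], [323.1, 91.8]]
w9 ride0 [[311.5, -23.5], [315.2, 77.1], [299.7, 93.6], [323.3, 93.6]]
300 [(80, 101), (81, 102), (82, 101), (83, 99), (84, 100), (85, 100), (86, 100), (87, 101), (88, 103), (89, 104), (90, 103), (91, 105), (92, 106), (93, 100), (94, 129), (95, 234)]
323 [(80, 100), (81, 101), (82, 99), (83, 98), (84, 99), (85, 99), (86, 99), (87, 100), (88, 102), (89, 102), (90, 102), (91, 103), (92, 104), (93, 99), (94, 113), (95, 204)]
312 [(62, 101), (63, 102), (64, 101), (65, 101), (66, 101), (67, 102), (68, 102), (69, 102), (70, 102), (71, 102), (72, 102), (73, 102), (74, 102), (75, 102), (76, 103), (77, 102), (78, 100), (79, 91), (80, 101), (81, 101), (82, 101), (83, 102), (84, 98), (85, 96), (86, 79), (87, 253), (88, 246), (89, 246), (90, 203), (91, 227)]
314 [(62, 98), (63, 99), (64, 98), (65, 99), (66, 99), (67, 99), (68, 99), (69, 98), (70, 99), (71, 99), (72, 99), (73, 100), (74, 100), (75, 99), (76, 100), (77, 100), (78, 96), (79, 80), (80, 89), (81, 97), (82, 95), (83, 95), (84, 85), (85, 66), (86, 137), (87, 251), (88, 245), (89, 246), (90, 203), (91, 227)]
316 [(62, 97), (63, 98), (64, 98), (65, 98), (66, 97), (67, 97), (68, 97), (69, 98), (70, 98), (71, 98), (72, 98), (73, 98), (74, 99), (75, 98), (76, 99), (77, 96), (78, 121), (79, 235), (80, 241), (81, 240), (82, 239), (83, 239), (84, 237), (85, 239), (86, 246), (87, 243), (88, 243), (89, 246), (90, 203), (91, 228)]
```

The numbers show the blade's back end riding on top of the shoulder. It's about 1 mm past home and about 5° off flat. I'll regrip it, move it uphill and let the back end drop onto the bed.

```bash
python3 -m creep '[[-0.1,0.05,0,0,0],[-0.1,0.05,0,0.02,0],[-0.1,0.027,0,0.03,0],[-0.1,0,0,0.04,0],[-0.1,0,0,0.022,0],[-0.1,0,0,0,0],[-0.1,0,0,0,0],[1,0,0,0,0],[1,0,0,0,0],[1,0,0,0,0]]' 20
python3 -m creep '[[1,0.002,-0.0005,-0.0015,0],[1,0.002,-0.0005,-0.0013,0],[1,0.002,0,-0.0012,0],[1,0,0,0,0],[1,0,0,0,0]]'
```

```text
clock: 26.48
tool_pos: [0.5273, -0.1241, 0.1158]
ee_rot: [0.994, 0.112, 0.002, 0.001]
force: [2.7, 0.7, 2.9]
width: 0.0376
gripper_force: 22.4
clock: 27.1
tool_pos: [0.531, -0.1213, 0.118]
ee_rot: [0.994, 0.112, -0.0, -0.0]
force: [-1.3, -1.0, -1.2]
width: 0.0373
gripper_force: 22.0
```

```bash
python3 -m creep '[[1,0,0.0015,0.001,0],[1,0,0,0.001,0],[1,0,0,0.001,0],[1,0,0,0,0]]' 20; python3 -m creep '[[1,0,0,0.0015,0],[1,0,0,0.001,0],[1,0,0,0,0]]'; python3 tilt.py
```

```text
clock: 27.6
tool_pos: [0.5313, -0.1217, 0.1174]
ee_rot: [0.994, 0.112, -0.001, -0.001]
force: [-6.9, 5.0, 13.4]
width: 0.0372
gripper_force: 23.5
clock: 27.98
tool_pos: [0.5316, -0.1215, 0.1163]
ee_rot: [0.994, 0.112, -0.0, -0.001]
force: [-9.3, 5.6, 20.7]
width: 0.0373
gripper_force: 24.7
295 [(173, -36), (174, 18), (175, 37), (203, -64), (204, 52), (205, 52), (225, -77), (226, -32), (302, 50), (303, 68), (304, 25), (314, -48), (315, -91), (316, -30), (331, 17), (332, -28), (333, -44)]
313 [(173, -20), (175, 46), (184, -51), (204, 53), (205, 56), (225, -78), (226, -34), (304, 75), (305, 63), (308, -18), (309, -25), (313, 22), (314, -61), (315, -84), (322, 19), (323, 47), (326, 16), (332, 40)]
332 [(173, -25), (174, -22), (175, 51), (203, -56), (204, 34), (205, 64), (225, -51), (226, -56), (302, 27), (303, 71), (304, 44), (320, -24), (321, -17), (330, 16), (331, -18), (332, -88)]
```

```bash
python3 -m creep '[[1,0,-0.001,-0.001,0],[1,0,0,0,0],[-0.1,0,0,0,0],[-0.1,0,0,0,0],[-0.1,0,0,0,0]]'; python3 tilt.py; python3 - <<'E'
from hyp import *
s,c=pickle.load(open('pics/wt.pkl','rb'));im=np.load('pics/wt.npy').mean(2)
for d in (0,2,4): 
    P=np.array([[40+d,0,0],[-26.5+d,-3,5],[-40+d,10,5],[-40+d,-10,5]])/1e3;print(d,proj(c,S(P))[:,1].round(1).tolist())
for r in (284,288,292,296,300): print(r,im[r,270:360:2].astype(int).tolist())
E
```

```text
clock: 28.65
tool_pos: [0.5314, -0.1218, 0.1135]
ee_rot: [0.994, 0.112, -0.0, -0.0]
force: [-1.1, 0.6, 1.4]
width: 0.0468
gripper_force: 0.0
295 [(174, -34), (175, 55), (205, -25), (206, -24), (207, 57), (208, 29), (228, -77), (229, -33), (304, 81), (305, 49), (317, -96), (318, -77), (329, -17), (330, -25)]
313 [(174, -44), (175, 57), (184, -25), (185, -28), (206, 16), (207, 57), (208, 32), (228, -79), (229, -34), (307, 102), (308, 39), (311, -22), (316, 31), (317, -100), (318, -74), (325, 40), (326, 30)]
332 [(174, -48), (175, 40), (205, -24), (206, -25), (207, 56), (208, 35), (228, -52), (229, -56), (304, 72), (305, 42), (306, 17), (323, -31), (331, -24), (332, -81)]
0 [211.9, 297.0, 307.0, 307.0]
2 [208.5, 295.4, 305.6, 305.6]
4 [205.1, 293.8, 304.1, 304.2]
284 [225, 221, 221, 165, 87, 89, 89, 87, 87, 86, 85, 86, 86, 87, 89, 87, 89, 89, 87, 89, 87, 85, 84, 84, 84, 86, 86, 86, 86, 85, 85, 84, 86, 82, 83, 85, 84, 84, 84, 83, 143, 144, 144, 147, 69]
288 [220, 219, 221, 229, 79, 89, 89, 87, 87, 86, 85, 86, 85, 86, 88, 86, 88, 89, 87, 88, 87, 84, 84, 85, 84, 85, 87, 85, 85, 85, 85, 85, 85, 82, 84, 86, 84, 84, 83, 130, 142, 143, 144, 145, 151]
292 [224, 224, 225, 226, 172, 88, 89, 88, 86, 86, 85, 86, 86, 86, 88, 86, 88, 89, 87, 87, 86, 85, 85, 84, 84, 85, 87, 85, 85, 86, 84, 85, 84, 83, 84, 84, 83, 84, 80, 144, 143, 144, 140, 138, 144]
296 [225, 225, 225, 224, 201, 82, 86, 87, 87, 86, 87, 87, 87, 86, 86, 86, 87, 58, 241, 244, 88, 72, 75, 71, 58, 68, 87, 85, 86, 86, 86, 85, 86, 85, 86, 86, 85, 85, 102, 144, 142, 142, 142, 142, 142]
300 [223, 224, 223, 222, 226, 80, 85, 85, 85, 86, 86, 85, 85, 86, 85, 85, 85, 57, 222, 223, 82, 71, 74, 70, 60, 72, 85, 84, 84, 85, 84, 84, 84, 84, 84, 85, 84, 83, 142, 142, 143, 143, 142, 144, 141]
```

The numbers now agree with the blade lying flat on the bed, about 2.5 mm short of home, with the pin in the notch. I'll grip lightly and slide it down the slope to the shoulder.

```bash
python3 -m creep '[[1,0,0,0,0],[1,0,0,0,0],[1,0,0,0,0],[1,0,0.0005,0,0],[1,0,0.0005,0,0]]' 20; python3 -m creep '[[1,-0.0009,0,0.0005,0],[1,0,0,0,0],[1,-0.0009,0,0.0005,0],[1,0,0,0,0]]'; python3 -m creep '[[1,-0.0009,0,0.0005,0],[1,0,0,0,0],[1,-0.0009,0,0.0005,0],[1,0,0,0,0]]'
```

```text
clock: 29.32
tool_pos: [0.5313, -0.1227, 0.1135]
ee_rot: [0.994, 0.112, -0.0, -0.0]
force: [0.9, 0.2, -1.2]
width: 0.0376
gripper_force: 20.2
clock: 29.82
tool_pos: [0.5297, -0.1232, 0.1127]
ee_rot: [0.994, 0.112, -0.0, -0.0]
force: [-0.3, 0.3, -2.0]
width: 0.0377
gripper_force: 20.2
clock: 30.32
tool_pos: [0.528, -0.1236, 0.1117]
ee_rot: [0.994, 0.112, -0.0, -0.0]
force: [0.7, 0.5, -0.7]
width: 0.0374
gripper_force: 20.2
```

```bash
python3 -m creep '[[1,-0.0009,0,0.0005,0],[1,0,0,0,0],[1,-0.0009,0,0.0005,0],[1,0,0,0,0]]'
```

```text
clock: 30.82
tool_pos: [0.5277, -0.1238, 0.1116]
ee_rot: [0.994, 0.112, 0.002, 0.0]
force: [3.9, 4.1, 2.4]
width: 0.0373
gripper_force: 20.5
```

```bash
python3 -m creep '[[1,-0.001,0,0.0015,0],[1,-0.001,0,0.001,0],[1,0,0,0,0]]'; python3 -m creep '[[1,0.003,0,0,0],[-0.1,0,0,0,0],[-0.1,0,0,0,0],[-0.1,0,0,0,0],[-0.1,0,0,0,0]]'; python3 tilt.py; python3 - <<'E'
from hyp import *
s,c=pickle.load(open('pics/wt.pkl','rb'));im=np.load('pics/wt.npy').mean(2)
for d in (-2,0,2): 
    P=np.array([[40+d,0,0],[-26.5+d,-3,5],[-40+d,10,5],[-40+d,-10,5]])/1e3;print(d,proj(c,S(P))[:,1].round(1).tolist())
for r in (296,298,300,302,304): print(r,im[r,270:360:2].astype(int).tolist())
E
```

```text
clock: 31.2
tool_pos: [0.5278, -0.1239, 0.1114]
ee_rot: [0.994, 0.112, 0.004, 0.0]
force: [3.7, 5.7, 10.2]
width: 0.0377
gripper_force: 21.2
clock: 31.82
tool_pos: [0.5268, -0.1239, 0.1078]
ee_rot: [0.994, 0.112, -0.001, -0.0]
force: [-0.6, 0.2, -0.1]
width: 0.047
gripper_force: 0.0
295 [(169, -36), (170, 54), (205, -43), (207, 61), (228, -23), (229, -78), (306, 112), (307, 44), (317, -110), (318, -53), (329, -25), (330, -38)]
313 [(169, -38), (170, 50), (180, -52), (205, -18), (206, 34), (207, 62), (228, -23), (229, -79), (305, 35), (306, 78), (307, 26), (310, -26), (311, -21), (315, 20), (316, -52), (317, -81), (318, -21), (325, 57)]
332 [(169, -51), (170, 38), (171, 16), (205, -46), (207, 63), (208, 17), (229, -103), (306, 65), (307, 57), (322, -18), (331, -25), (332, -88)]
-2 [207.8, 297.0, 307.3, 307.3]
0 [204.2, 295.4, 305.9, 305.9]
2 [200.5, 293.7, 304.4, 304.4]
296 [226, 226, 224, 222, 173, 85, 88, 87, 85, 86, 85, 85, 85, 86, 86, 87, 86, 87, 117, 84, 85, 84, 83, 82, 88, 120, 85, 86, 84, 85, 86, 84, 86, 84, 83, 85, 85, 83, 84, 95, 144, 142, 142, 142, 143]
298 [225, 226, 224, 222, 205, 81, 86, 87, 88, 86, 87, 86, 86, 86, 85, 86, 87, 84, 216, 113, 70, 73, 71, 63, 120, 240, 81, 86, 86, 87, 86, 86, 86, 86, 86, 86, 86, 85, 85, 119, 143, 143, 143, 143, 142]
300 [222, 222, 220, 220, 229, 75, 84, 84, 84, 84, 85, 85, 84, 84, 84, 84, 84, 81, 199, 97, 78, 84, 81, 74, 110, 223, 71, 84, 84, 84, 84, 84, 84, 83, 83, 84, 83, 83, 82, 144, 143, 143, 143, 143, 142]
302 [222, 221, 218, 219, 226, 83, 86, 85, 85, 85, 85, 86, 85, 85, 86, 85, 85, 82, 194, 111, 85, 87, 87, 81, 139, 217, 85, 84, 85, 84, 84, 85, 84, 85, 85, 84, 84, 84, 81, 144, 143, 144, 144, 143, 142]
304 [224, 222, 220, 220, 222, 176, 86, 88, 88, 88, 89, 88, 88, 88, 87, 88, 88, 84, 189, 187, 81, 86, 85, 82, 202, 210, 88, 87, 87, 88, 87, 88, 88, 87, 87, 87, 87, 86, 82, 145, 144, 144, 144, 144, 141]
```

```bash
python3 -m creep '[[-0.1,0,0,-0.015,0],[-0.1,0,0,-0.05,0],[-0.1,-0.03,0,-0.05,0],[-0.1,-0.05,0,0,0],[-0.1,-0.045,0,-0.003,0],[-0.1,0,0,0,0],[-0.1,0,0,0,0]]' 
python3 - <<'E'
from hyp import *
s,c,im=shot('wrist','w10');g=im.mean(2).astype(np.float32)
xs=np.arange(-.022,-.048,-.0005)
for y in(-.01,-.005,.010):
    uv=proj(c,S([[x,y,.005] for x in xs])).astype(np.float32);print(y,cv2.remap(g,uv[:,:1].copy(),uv[:,1:].copy(),1)[:,0].astype(int).tolist())
c6=pickle.load(open('pics/w6.pkl','rb'))[1]
for t in np.arange(1.1,1.75,.1): print(round(t,2),proj(c6,S([[-.053+.036*np.cos(t),.036*np.sin(t),.0345]])).round(1))
E
```

```text
clock: 32.75
tool_pos: [0.4064, -0.152, 0.2274]
ee_rot: [0.994, 0.112, 0.001, 0.001]
force: [-0.9, 0.3, -0.1]
width: 0.0468
gripper_force: 0.0
-0.01 [98, 98, 98, 98, 98, 98, 98, 98, 98, 98, 99, 99, 99, 99, 99, 99, 99, 98, 96, 97, 98, 98, 98, 98, 99, 99, 100, 101, 101, 101, 101, 101, 103, 102, 102, 98, 107, 140, 184, 233, 245, 242, 243, 244, 245, 246, 246, 245, 243, 242, 240, 240]
-0.005 [99, 99, 99, 98, 98, 98, 98, 98, 97, 93, 124, 186, 206, 214, 214, 213, 215, 215, 214, 214, 215, 215, 215, 215, 215, 217, 217, 217, 218, 217, 213, 186, 150, 165, 182, 189, 197, 208, 222, 239, 242, 241, 242, 244, 245, 246, 246, 246, 244, 241, 237, 230]
0.01 [99, 99, 99, 100, 99, 99, 99, 99, 99, 99, 100, 100, 100, 101, 101, 101, 101, 100, 98, 99, 99, 100, 100, 99, 100, 102, 102, 103, 103, 103, 103, 103, 104, 104, 103, 99, 106, 138, 181, 231, 246, 243, 244, 245, 246, 246, 246, 245, 244, 243, 244, 243]
1.1 [[264.7  92.5]]
1.2 [[263.   96.4]]
1.3 [[261.8 100.4]]
1.4 [[261.  104.5]]
1.5 [[260.7 108.6]]
1.6 [[260.8 112.7]]
1.7 [[261.4 116.8]]
```

The check from the rear view has the blade's back edge flush with the shoulder line (-40.5 mm, notch end -26.9), so it's home and flat. Next is the clamp, at about 1.43 rad. I'll close the fingers, drop in behind the stub and push it up the slope.

```bash
python3 -m creep '[[1,0.022,-0.014,0,0],[1,0.022,-0.014,0.03,0],[1,0,0,0.05,0],[1,0,0,0.033,0],[1,0,0,0,0],[1,0,0,0,0]]'; python3 -m creep '[[1,0.005,0,0,0],[1,0.005,0,-0.001,0],[1,0.004,0,-0.002,0],[1,0.004,0,-0.002,0],[1,0.004,0,-0.002,0],[1,0,0,0,0]]';python3 -m creep '[[1,0.004,0,-0.0025,0],[1,0.004,0,-0.0025,0],[1,0.003,0,-0.002,0],[1,0,0,0,0]]'
```

```text
clock: 33.55
tool_pos: [0.4437, -0.1148, 0.1142]
ee_rot: [0.994, 0.112, 0.001, 0.0]
force: [-0.5, -0.8, -0.2]
width: -0.0003
gripper_force: 0.0
clock: 34.3
tool_pos: [0.4636, -0.1102, 0.1206]
ee_rot: [0.994, 0.112, -0.0, 0.0]
force: [-3.1, -2.1, 0.5]
width: 0.0002
gripper_force: 1.5
clock: 34.8
tool_pos: [0.4723, -0.1078, 0.1266]
ee_rot: [0.994, 0.113, -0.003, 0.0]
force: [-5.1, -6.2, 0.3]
width: 0.0002
gripper_force: 3.5
```

```bash
python3 -m creep '[[1,-0.008,0,0,0],[1,-0.004,0,-0.02,0],[1,0,-0.022,-0.018,0],[1,0.037,0,0,0],[1,0,0,0.015,0],[1,0,0,0.013,0],[1,0,0,0,0],[1,0,0,0,0]]'; python3 -m creep '[[1,0,0.004,0,0],[1,0,0.004,0,0],[1,0,0.004,0,0],[1,0,0,0,0]]'; python3 -m creep '[[1,0,0.004,0,0],[1,0,0.004,0,0],[1,0,0,0,0]]'
```

```text
clock: 35.8
tool_pos: [0.493, -0.0803, 0.1368]
ee_rot: [0.994, 0.112, -0.001, -0.0]
force: [0.8, -0.6, 0.3]
width: -0.0005
gripper_force: 0.0
clock: 36.3
tool_pos: [0.4968, -0.0923, 0.1375]
ee_rot: [0.994, 0.112, 0.0, 0.0]
force: [-0.1, -0.2, 1.6]
width: -0.0002
gripper_force: 0.3
clock: 36.67
tool_pos: [0.5013, -0.098, 0.1393]
ee_rot: [0.994, 0.111, 0.004, -0.001]
force: [4.2, 8.0, 6.7]
width: 0.0001
gripper_force: 4.0
```

```bash
python3 -m creep '[[1,0,-0.010,0,0],[1,0,-0.010,0,0],[1,-0.016,-0.004,0,0],[1,0,0,0.006,0],[1,0,0,0,0],[1,0,0,0,0]]'; python3 -m creep '[[1,0.001,0.004,-0.0006,0],[1,0.001,0.004,-0.0006,0],[1,0,0,0,0]]'; python3 -m creep '[[1,0.002,0.004,-0.0012,0],[1,0.002,0.004,-0.0012,0],[1,0,0,0,0]]'
```

```text
clock: 37.42
tool_pos: [0.4775, -0.0802, 0.1313]
ee_rot: [0.994, 0.112, 0.0, 0.0]
force: [0.3, -0.9, -0.3]
width: -0.0003
gripper_force: 0.0
clock: 37.8
tool_pos: [0.4815, -0.0877, 0.1327]
ee_rot: [0.994, 0.112, 0.0, 0.0]
force: [0.1, -0.4, -0.1]
width: 0.0005
gripper_force: 0.0
clock: 38.17
tool_pos: [0.487, -0.0943, 0.135]
ee_rot: [0.994, 0.112, 0.0, -0.0]
force: [0.8, 0.9, -0.3]
width: -0.0002
gripper_force: 0.2
```

```bash
python3 -m creep '[[1,0.002,0.004,-0.0012,0],[1,0.002,0.004,-0.0012,0],[1,0,0,0,0]]'; python3 -m creep '[[1,0.002,0.004,-0.0012,0],[1,0.001,0.003,-0.0006,0],[1,0,0,0,0]]'; python3 -m creep '[[1,0.0005,0.002,-0.0003,0],[1,0,0.002,0,0],[1,0,0,0,0]]'
```

```text
clock: 38.55
tool_pos: [0.4927, -0.1014, 0.1374]
ee_rot: [0.994, 0.112, 0.0, 0.0]
force: [-0.5, 1.7, 0.0]
width: 0.0002
gripper_force: 0.5
clock: 38.92
tool_pos: [0.4969, -0.1076, 0.1391]
ee_rot: [0.994, 0.112, -0.0, 0.0]
force: [-0.9, 1.5, -0.3]
width: -0.0005
gripper_force: 0.4
clock: 39.3
tool_pos: [0.4983, -0.1111, 0.1394]
ee_rot: [0.994, 0.112, 0.0, 0.0]
force: [-1.0, 0.8, 0.9]
width: 0.0001
gripper_force: 0.5
```

```bash
python3 -m creep '[[1,0,0.002,0,0],[1,0,0.001,0,0],[1,0,0,0,0]]'; python3 -m creep '[[1,0,0.0015,0,0],[1,0,0.001,0,0],[1,0,0,0,0]]'
```

```text
clock: 39.67
tool_pos: [0.4986, -0.1124, 0.1394]
ee_rot: [0.994, 0.112, -0.0, -0.002]
force: [-0.5, 6.7, 1.5]
width: -0.0001
gripper_force: 3.2
clock: 40.05
tool_pos: [0.4988, -0.113, 0.1393]
ee_rot: [0.994, 0.111, -0.001, -0.004]
force: [-1.1, 12.1, 4.0]
width: -0.0001
gripper_force: 6.0
```

The clamp has reached its stop (12 N). I'll back off and verify from the rear view.

```bash
python3 -m creep '[[1,0,-0.008,0,0],[1,0,-0.01,0,0],[1,0,0,-0.04,0],[1,-0.03,0,-0.05,0],[1,-0.04,0.02,0,0],[1,-0.029,0.016,0.003,0],[1,0,0,0,0],[1,0,0,0,0]]' 
python3 - <<'E'
from hyp import *
s,c,im=shot('wrist','w11');g=im.mean(2).astype(np.float32);print(s['tool_pos'])
def line(P): uv=proj(c,S(P)).astype(np.float32);return cv2.remap(g,uv[:,:1].copy(),uv[:,1:].copy(),1)[:,0].astype(int).tolist()
xs=np.arange(-.030,-.048,-.0005)
for y in(-.014,-.010,.010,.014): print('back',y,line([[x,y,.005] for x in xs]))
ys=np.arange(.024,-.025,-.001)
for x in(-.012,-.04,-.045,-.05,-.056): print('arm z12.5 x',x,line([[x,y,.0125] for y in ys]))
for x in(-.017,-.014,-.02): print('stub top x',x,line([[x,y,.0345] for y in ys]))
E
```

```text
clock: 41.05
tool_pos: [0.4075, -0.156, 0.2266]
ee_rot: [0.994, 0.112, 0.001, 0.0]
force: [-0.4, 0.4, 0.4]
width: -0.0
gripper_force: 0.0
[ 0.40745766 -0.15603565  0.22663129]
back -0.014 [99, 98, 97, 97, 98, 98, 98, 98, 98, 99, 100, 101, 102, 102, 101, 101, 102, 102, 101, 102, 104, 119, 137, 159, 169, 166, 165, 165, 165, 165, 164, 162, 161, 161, 165, 171]
back -0.01 [99, 98, 97, 97, 98, 98, 98, 98, 99, 99, 100, 101, 102, 102, 101, 101, 103, 102, 101, 102, 108, 147, 184, 226, 245, 242, 242, 244, 245, 246, 246, 245, 243, 241, 240, 240]
back 0.01 [101, 100, 99, 99, 100, 100, 100, 100, 101, 102, 103, 104, 104, 104, 104, 104, 105, 105, 104, 105, 108, 145, 184, 224, 247, 244, 244, 245, 246, 247, 246, 246, 244, 242, 242, 243]
back 0.014 [102, 101, 100, 100, 101, 101, 101, 101, 101, 102, 103, 104, 104, 104, 104, 104, 105, 105, 105, 105, 107, 120, 136, 159, 171, 169, 169, 168, 168, 168, 167, 166, 167, 167, 168, 168]
arm z12.5 x -0.012 [228, 147, 170, 172, 172, 172, 163, 113, 101, 103, 101, 100, 99, 98, 99, 99, 99, 101, 100, 100, 95, 88, 89, 94, 97, 98, 94, 90, 84, 89, 98, 97, 98, 98, 97, 96,
[... 1155 characters left out ...]
9, 170, 171, 171, 166, 128, 101, 103, 103, 102, 102, 102, 102, 101, 101, 93, 99, 99, 99, 99, 100, 102, 101, 102, 103, 103, 90, 94, 101, 100, 99, 100, 100, 99, 99, 99, 99, 96, 141, 169, 168, 167, 167, 167, 168]
stub top x -0.014 [235, 236, 238, 214, 171, 171, 170, 170, 169, 128, 103, 103, 103, 101, 100, 99, 101, 101, 102, 86, 86, 100, 100, 99, 99, 98, 100, 101, 101, 83, 69, 91, 99, 99, 98, 98, 96, 95, 98, 96, 96, 95, 128, 166, 166, 165, 166, 166, 168]
stub top x -0.02 [235, 236, 229, 173, 171, 171, 171, 171, 167, 128, 99, 101, 101, 101, 101, 101, 100, 100, 100, 96, 95, 99, 100, 101, 102, 102, 104, 101, 100, 99, 86, 98, 98, 98, 98, 98, 98, 98, 98, 98, 97, 95, 144, 173, 171, 170, 171, 171, 171]
```

```bash
python3 -c "
from station import bot
print(bot.hand_in())"
```

```text
the job is handed in; nothing more can be done
None
```

The job is handed in at about 41 s. By the last camera measurements, the lid is flat on the bench, the blade is flat and home on its pin and shoulder, and the clamp is swung in to its stop. I never touched the castings or the jar. The blade first rode up on the shoulder and had to be reseated.

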